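# Pack a service kit in a foam insert and index it under the flush gate

### The arm

A 6-joint arm with a two-finger parallel gripper is mounted at the origin on a cart in front of the work surface, level with it; the furniture and walls round the work are solid. World frame = base frame: x ahead of the robot, y to its left, z up, the work surface at z = 0. Lengths are in m, angles in degrees, forces in N, time in s.
With the tool pointing down it reaches from about 0.35 to 0.875 m from the base axis. Payload 4.2 kg.
Tool frame: the origin (TCP) lies midway between the tips of the shut fingers; the grasp point (between the pads) lies 19 mm behind it; z points along the fingers, y is the line along which they close (so a half turn about z gives the same grasp; the last joint's range is limited). The gripper opens to 87 mm and grips with 3 to 60 N. Pads are 19 mm wide; open, the fingers measure 117 mm over their backs; the gripper's body (75 mm by 190 mm) begins 51 mm behind the grasp point.
Start: joints at [88.213, 22.042, 0.453, 0, -68.411, -14.817], TCP at [0.179, 0.599, 0.223] pointing down, gripper open.
Joint ranges: [-179.83, 179.83], [-69.29, 118.12], [-61.27, 80.66], [-181.25, 117.63], [-171.15, -9.14], [-177.46, 177.46]. Speed limits (degrees/s): [159.86, 159.86, 180, 180, 180, 180].

### API

Orientations are given as a 3x3 rotation matrix whose columns are the frame's x, y, z axes.
In Python, from station import r, cams gives the robot as it stands.
- The arm moves only by the tool play_rows, never from a script. Its argument "commands" is text: rows parted by semicolons, each of 6 numbers parted by spaces: the shift along the world's x, y, z normalised to -1 to 1, where 1 is 30 mm, then the turn, a rotation vector about the world's x, y, z normalised to -1 to 1, where 1 is 0.15 rad. A call has 1 to 20 rows; each row shifts and turns the commanded pose from where the row before left it; what a row does not reach is not made up. A row lasts 1/10 s, in which the tool goes at most 50 mm and 8.59 degrees, less where a joint would pass 70% of its speed; a pose out of reach is approached as far as the arm can. A call with a number of a shift or a turn outside -1 to 1 is refused whole. A call with a gripper value outside its range is refused whole. "grip" is the finger opening in mm, from 0 to 87, set as the call begins (left out, the last holds). The fingers move at their own pace and stop on an object; the grip force is fixed at half the most. Time passes only in rows, so rows that do not move let the fingers close. It gives the time, the measured TCP pose, the force, the opening and the grip force at its end, in the units of the state.
- r.sense(): the state, without advancing time (a new reading comes with each control period).
- cams.capture(name): name is "scene" or "top"; returns (picture, depth): 400x640x3 uint8, blue, green, red; 400x640 float32, m along the optical axis (not along the pixel's ray), 0 where there is no reading.
- cams.camera_info(name): a dict with "mtx" (3x3 intrinsics, pixels), "k1" (the pictures are not rectified: a ray, as slopes to the right and down, at radius r is drawn at 1 + k1 r^2 times it, then the intrinsics apply), "R" (3x3) and "t" (3): a world point X has camera coordinates R X + t. Camera axes: x right, y down, z forward; pixel columns grow to the right and rows downward; lengths in m; the calibration is good to about 2 mm. A picture is of the moment at which its call begins. camera_info takes no time and is no camera call.
- r.finish_job(): hands the job in; it is judged then, once.
The state is a dict: "time_s": time; "joints": joint angles; "joint_velocities": joint speeds; "effort": joint torques, N m; "tcp_pos": TCP position; "ee_rot": TCP orientation; "wrist_force": force on the tool from outside, world axes, zero at the start; "moment": the same for the moment, N m; "gripper_width": opening from 0.0 (shut) to 1.0 (fully open); "gripper_force": force on a finger pad.
Only numpy, scipy, OpenCV 4.12 (cv2) and the standard library are available. Lean on these libraries where they do the work, as an engineer would, in place of code of your own. Each camera call takes 0.05 s, during which the arm holds its last target. There are 200 camera calls.

### The job

Turn the turntable by its red post from the checking position to the loading position, a quarter turn clockwise seen from above, so that it clicks into its detent. Put every kit part that is out on the bench (some may be missing) into the cutout of its own shape in the foam insert and press each one fully home, then turn the turntable back a quarter turn into the checking detent, under the orange flush gate, and let go. Leave the beaker, the wash bottle and the white carton where they stand.

Things in the scene. Friction and masses are not known exactly. Their poses are not given: they have to be found in the camera images.
- turntable (a joint): Angle of the grey turntable (disc of 166 mm radius, top at height 34 mm, on a fixed base plate), growing clockwise seen from above: 0 is the checking position (it starts there), 1.571 the loading position. A sprung detent holds it in each and draws it in from either side of half-way; in between it takes up to about 8 N at the post. End stops 0.12 rad beyond each detent. Heights are above the bench.
- pivot (a point): Point on the turntable's axis at the height of the disc's top (34 mm). Axes of the fixed base: z up, x away from the robot to within about 12 degrees.
- post (a point): Point on the red upright round post, 16 mm in diameter, by which the turntable is turned, 130 mm from its axis. The point is at height 97 mm, 15 mm below the post's top; free round about above the disc (34 mm). The post is on the robot's side in the loading position, on the right in the checking position. x axis: towards the turntable's axis.
- gate (a point): Middle of the underside (height 69.5 mm) of the fixed flush gate: an orange bar 32 x 390 x 8 mm on two steel pins over the far rim of the disc, 110 mm from the axis. Fully home parts pass under it, parts that stand up do not. In the checking position the bracket's cutout is under it; in the loading position all cutouts are free.
- insert (a point): Middle of the top (height 65 mm) of the charcoal foam insert, 160 x 274 mm, on the turntable; x along its five cutouts, z up. A finger channel 42 mm wide (floor at height 40 mm) crosses the middle of all cutouts along y, so fingers fit beside a part held at its middle. In the loading position the cutouts lie, from the robot's left: clamp, column, gauge, adapter, bracket.
- bracket_mid (a point): T-shaped aluminium bracket 122 x 50 x 16 mm, about 0.11 kg, lying flat. Point at its middle, 8 mm above its underside; x along its stem (24 mm wide, from -24 to +62 mm), the 50 mm wide foot lies at -60 to -24 mm. Grip the stem at this point, along y. May be absent (then there is nothing to do for it).
- bracket_home (a point): Where the middle of the bracket is when fully home (58.5 mm high; its top then 1.5 mm above the foam). Turns with the turntable; x along the cutout, z up. The bracket's x axis must point this way (foot on the post's side). A blue floor holds a part that is laid in 5 mm too high; pressed straight down with 5 to 8 N it yields and stays down. 2 mm room all round, mouth bevelled 3 mm.
- adapter_mid (a point): White power adapter, a flat block 38 x 118 x 22 mm, about 0.14 kg. Point at its centre, 11 mm above its underside; its length lies along y, grip its 38 mm width along x. Either end may lie either way in its cutout. May be absent (then there is nothing to do for it).
- adapter_home (a point): Where the middle of the adapter is when fully home (55.5 mm high; its top then 1.5 mm above the foam). Turns with the turntable; x along the cutout, z up. The part's y axis lies along this x, either way round. A blue floor holds a part that is laid in 5 mm too high; pressed straight down with 5 to 8 N it yields and stays down. 2 mm room all round, mouth bevelled 3 mm.
- gauge_mid (a point): Steel snap gauge 128 x 40 x 14 mm with a black handle grip, about 0.12 kg, lying flat. Point at its middle, 7 mm above its underside; x along its handle (20 mm wide, from -64 to +24 mm), the forked 40 mm wide head lies at +24 to +64 mm. Grip the handle at this point, along y. May be absent (then there is nothing to do for it).
- gauge_home (a point): Where the middle of the gauge is when fully home (59.5 mm high; its top then 1.5 mm above the foam). Turns with the turntable; x along the cutout, z up. The gauge's x axis must point this way (head away from the post). A blue floor holds a part that is laid in 5 mm too high; pressed straight down with 5 to 8 N it yields and stays down. 2 mm room all round, mouth bevelled 3 mm.
- column_mid (a point): Steel chromatography column with a green band, 128 mm long, 14 mm across and 12.5 mm high as it lies on a flat of its hexagon nuts, about 0.11 kg; it may be rolled. Point at its centre, 6.25 mm above its underside; its length lies along y, grip it across at this point. Either end may lie either way in its cutout. May be absent (then there is nothing to do for it).
- column_home (a point): Where the middle of the column is when fully home (60.25 mm high; its top then 1.5 mm above the foam). Turns with the turntable; x along the cutout, z up. The part's y axis lies along this x, either way round. A blue floor holds a part that is laid in 5 mm too high; pressed straight down with 5 to 8 N it yields and stays down. 2 mm room all round, mouth bevelled 3 mm.
- clamp_mid (a point): H-shaped brass clamp 108 x 32 x 18 mm, about 0.13 kg, lying flat. Point at its middle, 9 mm above its underside; x along its length; waist 16 mm wide (from -24 to +24 mm), both ends 32 mm wide. Grip the waist at this point, along y. Either end may lie either way in its cutout. May be absent (then there is nothing to do for it).
- clamp_home (a point): Where the middle of the clamp is when fully home (57.5 mm high; its top then 1.5 mm above the foam). Turns with the turntable; x along the cutout, z up. The part's x axis lies along this x, either way round. A blue floor holds a part that is laid in 5 mm too high; pressed straight down with 5 to 8 N it yields and stays down. 2 mm room all round, mouth bevelled 3 mm.
- beaker_c (a point): Glass beaker, 54 mm across, 69 mm tall; bystander. Point at its centre, half-way up.
- wash_c (a point): Squeeze wash bottle, 63 x 93 mm, 194 mm tall; bystander. Point on its upright axis 75 mm above its underside.
- carton_c (a point): Small white carton, 40 x 40 x 70 mm; bystander. Point at its centre.
Not all that is in view belongs to the job. There is more than one size of the part that bears clamp_mid; the job needs the middle-sized.

How it is judged:
By the outcome, as a careful person would: the job done as asked, in the order asked, and still so for the second after the job is handed in, with the robot touching nothing.
Of bracket, adapter, gauge, column, clamp only 4 to 5 are there at a start; the rules pass over those that are not, and their reading is None.
At some moment in a run one of bracket, adapter, gauge, column, clamp may be knocked a few centimetres aside while the robot is not near it.
Once in a run the grip may slacken for a moment while it holds something.
It also fails if it takes over 208 s, if anything falls off the work surface, if the arm or the gripper's body presses on something with over 40 N, if the wrist force passes 120 N, or if a joint passes its speed limit or range.

## Working session

There is one attempt and no reset: what is moved stays moved. The work goes in short steps, Python scripts to look and compute and a tool call to move; the robot and the scene stay as the last step left them, time stands still between calls to the robot, and variables do not carry over. Pictures are saved under pics/ and viewed, at most 14 in all, crops included, and the job is handed in when it is done.

Besides the shell and the picture viewer there is one more tool, called after "Emit:" as a command line: name --argument value ..., lists and objects as JSON in quotes. play_rows: Moves the arm, as the interface text tells. Scaled input: -1 to 1 covers 30 mm each way for a shift and 0.15 rad each way for a turn. Its arguments: {"type":"object","properties":{"commands":{"type":"string"},"grip":{"type":"number"}},"required":["commands"]}

```bash
ls; mkdir -p pics; cat > h.py <<'E'
import numpy as np, cv2
from station import r, cams
def cap(n):
    return cams.capture(n)
def info(n):
    c=cams.camera_info(n); return {k:(np.array(v) if k!='k1' else v) for k,v in c.items()}
def ray(n,uv):
    c=info(n); uv=np.atleast_2d(np.array(uv,float))
    d=(uv-c['mtx'][:2,2])/np.array([c['mtx'][0,0],c['mtx'][1,1]])
    p=d.copy()
    for _ in range(20): p=d/(1+c['k1']*(p**2).sum(1,keepdims=True))
    D=np.c_[p,np.ones(len(p))]@c['R']; o=-c['R'].T@c['t']
    return o,D
def plane(n,uv,z):
    o,D=ray(n,uv); s=(z-o[2])/D[:,2]; return o+s[:,None]*D
def pts(n,depth):
    v,u=np.mgrid[0:400,0:640]; o,D=ray(n,np.c_[u.ravel(),v.ravel()])
    P=o+D*depth.ravel()[:,None]; P[depth.ravel()==0]=np.nan
    return P.reshape(400,640,3)
def proj(n,X):
    c=info(n); q=np.atleast_2d(X)@c['R'].T+c['t']; s=q[:,:2]/q[:,2:]
    s=s*(1+c['k1']*(s**2).sum(1,keepdims=True)); return s@np.diag(np.diag(c['mtx'])[:2])+c['mtx'][:2,2]
E
python3 - <<'E'
from h import *
for n in('scene','top'):
    i,d=cap(n); cv2.imwrite(f'pics/{n}0.png',i); np.save(f'{n}0.npy',d); c=info(n); print(n,c['mtx'].tolist(),c['k1'],(-c['R'].T@c['t']).round(3),c['R'].round(2).tolist())
s=r.sense(); print(s['time_s'],s['tcp_pos'],s['ee_rot'],s['wrist_force'])
E
```

```text
pics
scene [[399.7698757461092, 0.0, 323.09390718059836], [0.0, 399.7698757461092, 207.91565718535685], [0.0, 0.0, 1.0]] -0.0892618824102514 [-0.25  -0.602  0.983] [[0.53, -0.85, 0.02], [-0.58, -0.38, -0.72], [0.62, 0.37, -0.69]]
top [[404.37798135876443, 0.0, 329.3296760296676], [0.0, 404.37798135876443, 205.52079339094095], [0.0, 0.0, 1.0]] -0.08633981150157424 [ 0.472 -0.084  1.508] [[0.02, -1.0, 0.01], [-1.0, -0.02, -0.03], [0.03, -0.01, -1.0]]
0.1 [0.17844    0.59841801 0.22157147] [[ 9.58253950e-01 -2.85918101e-01 -4.53608758e-04]
 [-2.85918438e-01 -9.58252028e-01 -1.92285251e-03]
 [ 1.15106826e-04  1.97227612e-03 -9.99998048e-01]] [ 0.93200565 -0.21144325  0.27949827]
```

View pics/top0.png

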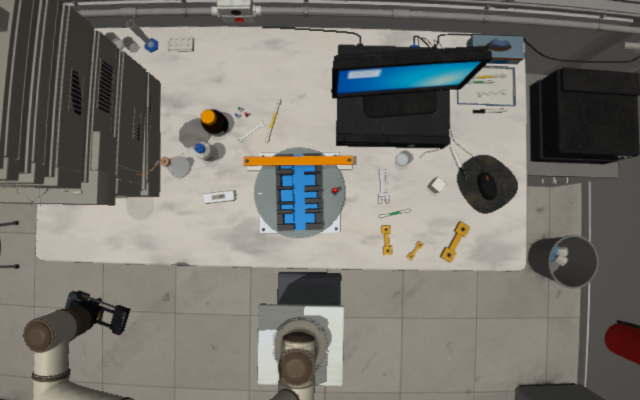

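View pics/scene0.png

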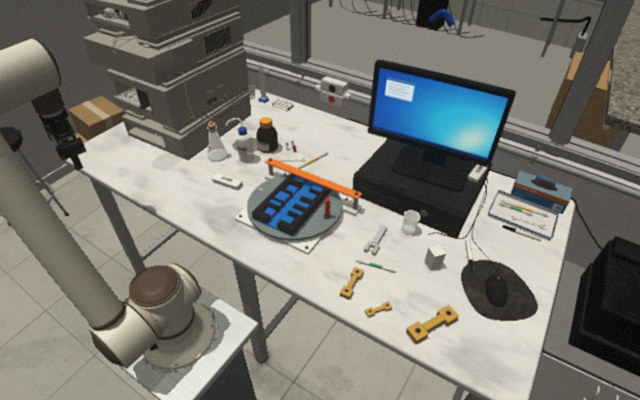

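Top: the adapter is at about (219,197), the silver part at (383,185), the column at (395,212). The brass clamps are at (387,240), (415,250) and (455,242). The first is about 28 px long, or about 108 mm, so it's the middle-sized one. I'll confirm in an enlarged crop and measure.

```bash
python3 - <<'E'
from h import *
i=cv2.imread('pics/top0.png'); a=cv2.resize(i[150:270,355:480],None,fx=4.6,fy=4.6,interpolation=cv2.INTER_CUBIC); 
b=cv2.resize(i[150:270,195:355],None,fx=4.6/4.6*3,fy=3,interpolation=cv2.INTER_CUBIC)
cv2.imwrite('pics/crop1.png',a)
P=pts('top',np.load('top0.npy'))
hsv=cv2.cvtColor(i,cv2.COLOR_BGR2HSV)
def comps(m,lo,x0=200,x1=520,y0=140,y1=275,z=None,name=''):
    mm=np.zeros_like(m);mm[y0:y1,x0:x1]=m[y0:y1,x0:x1]
    cs,_=cv2.findContours(mm,cv2.RETR_EXTERNAL,cv2.CHAIN_APPROX_NONE)
    for c in cs:
        if cv2.contourArea(c)<lo: continue
        q=plane('top',c[:,0,:],z)[:,:2]
        R=cv2.minAreaRect((q*1000).astype(np.float32)); 
        u,v=c[:,0,:].mean(0); f=np.zeros_like(m); cv2.drawContours(f,[c],-1,255,-1)
        print(name,(int(u),int(v)),'rect c',np.round(R[0],1),'size',np.round(R[1],1),'ang',round(R[2],1),'z',np.nanmedian(P[f>0][:,2]).round(4))
comps(cv2.inRange(hsv,(12,110,90),(28,255,255)),20,z=.015,name='brass/orange')
comps(cv2.inRange(hsv,(0,140,60),(8,255,255))|cv2.inRange(hsv,(172,140,60),(180,255,255)),5,z=.112,name='red')
comps(cv2.inRange(hsv,(95,120,90),(115,255,255)),20,x0=270,x1=330,z=.065,name='blue')
comps(cv2.inRange(hsv,(0,0,0),(180,255,75)),200,x0=250,x1=345,y0=160,z=.065,name='dark')
zm=((P[...,2]>.006)&(P[...,2]<.03)).astype(np.uint8)*255
comps(zm,25,z=.014,name='lowz')
E
```

```text
brass/orange (414, 250) rect c [ 364.  -419.5] size [20.9 73.2] ang 52.6 z 0.0129
brass/orange (386, 239) rect c [ 401.4 -312.1] size [106.8  31.2] ang 5.7 z 0.0185
brass/orange (454, 241) rect c [ 398.2 -570.1] size [ 46.6 150.7] ang 61.3 z 0.0253
brass/orange (297, 160) rect c [688.9  21.6] size [ 33.8 405.5] ang 1.1 z 0.0779
red (334, 189) rect c [ 574.5 -117.5] size [13.9 13.8] ang 1.0 z 0.1113
blue (298, 194) rect c [549.   11.3] size [225.6 132.3] ang 1.1 z 0.0457
dark (314, 197) rect c [551.7 -41.7] size [221.8  58.7] ang 2.1 z 0.0648
dark (283, 198) rect c [549.9  61.2] size [223.8  59.2] ang 2.8 z 0.0648
lowz (414, 250) rect c [ 363.6 -418. ] size [26.6 74.5] ang 48.5 z 0.0126
lowz (386, 239) rect c [ 398.7 -314.6] size [113.4  39.6] ang 8.4 z 0.0182
lowz (455, 241) rect c [ 396.8 -571.2] size [ 51.9 153.6] ang 61.2 z 0.025
lowz (265, 226) rect c [434.5 138.8] size [102.1  50.8] ang 47.7 z 0.0116
lowz (332, 225) rect c [ 461.2 -105.4] size [70.1 70.1] ang 1.0 z 0.0125
lowz (394, 213) rect c [ 500.7 -342.3] size [ 15.6 126.9] ang 13.9 z 0.0105
lowz (218, 196) rect c [548.2 312.1] size [ 41.9 118.3] ang 7.8 z 0.0217
lowz (383, 188) rect c [ 601.5 -300.8] size [ 48.  130.8] ang 88.2 z 0.0139
lowz (253, 167) rect c [656.2 184.4] size [18.7 56. ] ang 0.9 z 0.0116
lowz (344, 166) rect c [ 666.1 -151.9] size [18.7 59.5] ang 1.2 z 0.0115
lowz (482, 178) rect c [ 635.9 -674.3] size [172.1  71.9] ang 11.7 z 0.0197
lowz (267, 153) rect c [711.3 133.6] size [ 7.5 63.4] ang 0.9 z 0.0128
lowz (403, 157) rect c [ 708.4 -373.7] size [41.3 33.9] ang 0.5 z 0.0217
lowz (329, 153) rect c [719.2 -95.1] size [15.  74.4] ang 1.1 z 0.0124
lowz (458, 165) rect c [ 696.  -583.6] size [137.3  43.7] ang 13.4 z 0.0129
```

View pics/crop1.png

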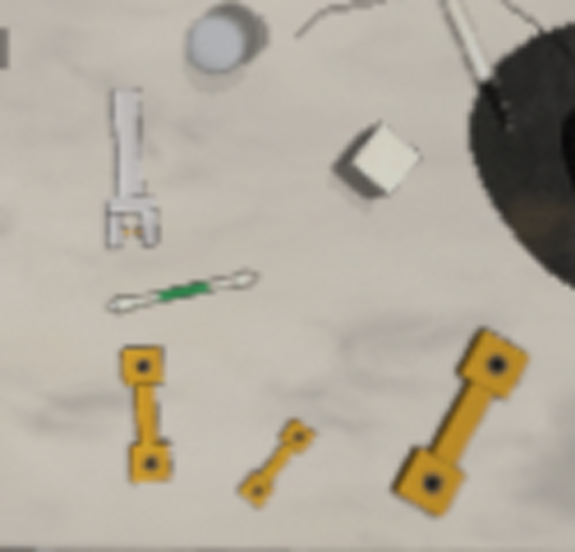

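The crop confirms the middle clamp, 107 x 31 mm at px (386,239). The small one is 73 mm and the large one 151 mm. The silver part, 14 mm high with a forked head towards the robot, is the gauge at (383,188). No T-bracket is in view, so it counts as absent. Next I'll get the pivot, post and gate.

```bash
cat >> h.py <<'E'
def red_post(n='top',i=None):
    if i is None: i,_=cap(n)
    hsv=cv2.cvtColor(i,cv2.COLOR_BGR2HSV); m=cv2.inRange(hsv,(0,130,50),(8,255,255))|cv2.inRange(hsv,(172,130,50),(180,255,255))
    if n=='top': m[:,:265]=0; m[:,350:]=0; m[:150]=0; m[275:]=0
    else: m[:,:230]=0; m[:,370:]=0; m[:150]=0; m[260:]=0
    return m
E
python3 - <<'E'
from h import *
i=cv2.imread('pics/top0.png'); d=np.load('top0.npy'); P=pts('top',d); hsv=cv2.cvtColor(i,cv2.COLOR_BGR2HSV)
m=red_post('top',i); t=(m>0)&(P[...,2]>.105); v,u=np.nonzero(t); print('post top',t.sum(),plane('top',[[u.mean(),v.mean()]],.112),np.nanmedian(P[t],0))
# disc edge
D=(np.abs(P[...,2]-.034)<.005); D[:,:240]=0;D[:,360:]=0
q=P[D][:,:2]; h=cv2.convexHull(q.astype(np.float32))[:,0]
h=h[h[:,0]<.64]
A=np.c_[2*h,np.ones(len(h))]; s=np.linalg.lstsq(A,(h**2).sum(1),rcond=None)[0]; print('disc c',s[:2],'R',np.sqrt(s[2]+s[0]**2+s[1]**2))
o=cv2.inRange(hsv,(8,150,120),(25,255,255)); o[:, :235]=0;o[:,362:]=0;o[:150]=0;o[172:]=0
c=max(cv2.findContours(o,0,1)[0],key=cv2.contourArea); print('gate',cv2.minAreaRect((plane('top',c[:,0],.0775)[:,:2]*1000).astype(np.float32)))
I=(np.abs(P[...,2]-.065)<.004); I[:,:260]=0;I[:,340:]=0;I[:165]=0;I[240:]=0
q=P[I][:,:2]; print('insert',cv2.minAreaRect((q*1000).astype(np.float32)),np.percentile(q,[1,99],axis=0))
E
```

```text
post top 17 [[ 0.57649655 -0.11708595  0.112     ]] [ 0.57777851 -0.11753277  0.11188544]
disc c [ 0.47595895 -0.44662524] R 0.6205864046183466
gate ((680.72509765625, 15.244476318359375), (32.236366271972656, 384.94866943359375), 1.6952699422836304)
insert ((550.4411010742188, 26.180709838867188), (234.15875244140625, 189.0733184814453), 2.7804336547851562) [[ 0.43500947 -0.07029561]
 [ 0.66283099  0.09351103]]
```

Emit:
play_rows --commands "0.5 -0.9 0.3 0 0 -1;0.5 -0.9 0.3 0 0 -1;0.5 -0.9 0 0 0 -1;0.5 -0.9 0 0 0 -1;0.5 -0.9 0 0 0 -1;0.5 -0.9 0 0 0 -1;0.5 -0.9 0 0 0 -1;0.5 -0.9 0 0 0 -1;0.5 -0.9 0 0 0 -0.54;0.5 -0.9 0 0 0 0;0.5 -0.9 0 0 0 0;0.5 -0.9 0 0 0 0;0.5 -0.9 0 0 0 0;0.5 -0.9 0 0 0 0;0.5 -0.9 0 0 0 0;0.5 -0.9 0 0 0 0" --grip 87

```text
time_s: 1.7
tcp_pos: [0.4187, 0.1656, 0.2403]
ee_rot: [[0.0, -1.0, -0.001], [-1.0, -0.0, -0.0], [0.0, 0.001, -1.0]]
wrist_force: [0.6, -0.0, 0.4]
gripper_width: 0.997
gripper_force: 0.0
```

Pivot is about (0.572, 0.012), base yaw 1.7°, post (0.576, -0.118). These agree with the given 110 and 130 mm radii. Now over the post.

Emit:
play_rows --commands "0.524 -0.945 0 0 0 0;0.524 -0.945 0 0 0 0;0.524 -0.945 0 0 0 0;0.524 -0.945 0 0 0 0;0.524 -0.945 0 0 0 0;0.524 -0.945 0 0 0 0;0.524 -0.945 0 0 0 0;0.524 -0.945 0 0 0 0;0.524 -0.945 0 0 0 0;0.524 -0.945 0 0 0 0;0 0 -0.9 0 0 0;0 0 -0.9 0 0 0;0 0 -0.9 0 0 0;0 0 -0.9 0 0 0;0 0 -0.9 0 0 0;0 0 -0.8 0 0 0;0 0 0 0 0 0"

```text
time_s: 3.4
tcp_pos: [0.5726, -0.1165, 0.0776]
ee_rot: [[-0.001, -1.0, -0.009], [-1.0, 0.001, 0.0], [-0.0, 0.009, -1.0]]
wrist_force: [-0.5, -0.1, -1.0]
gripper_width: 1.004
gripper_force: 0.0
```

Emit:
play_rows --commands "0 0 0 0 0 0;0 0 0 0 0 0;0 0 0 0 0 0;0 0 0 0 0 0;0 0 0 0 0 0;0 0 0 0 0 0;0 0 0 0 0 0;0 0 0 0 0 0" --grip 20

```text
time_s: 4.2
tcp_pos: [0.5758, -0.1166, 0.0816]
ee_rot: [[0.0, -1.0, 0.0], [-1.0, -0.0, -0.0], [0.0, -0.0, -1.0]]
wrist_force: [-0.5, 0.5, -0.4]
gripper_width: 0.358
gripper_force: 0.0
```

```bash
cat > arc.py <<'E'
import numpy as np,sys
a0,a1,n,R=[float(x) for x in sys.argv[1:5]]; n=int(n)  # world polar angles deg of post, about pivot
t=np.radians(np.linspace(a0,a1,n+1)); p=R*np.c_[np.cos(t),np.sin(t)]
print(';'.join(f'{d[0]/.03:.3f} {d[1]/.03:.3f} 0 0 0 {w/.15:.3f}' for d,w in zip(np.diff(p,axis=0),np.diff(t))))
E
python3 arc.py -88.3 -178.3 20 .130; python3 - <<'E'
from h import *
s=r.sense(); print(s['tcp_pos'],s['wrist_force'],s['joints'],s['gripper_width']*87)
E
```

```text
-0.340 0.003 0 0 0 -0.524;-0.339 0.030 0 0 0 -0.524;-0.336 0.056 0 0 0 -0.524;-0.330 0.083 0 0 0 -0.524;-0.323 0.108 0 0 0 -0.524;-0.313 0.133 0 0 0 -0.524;-0.302 0.157 0 0 0 -0.524;-0.288 0.181 0 0 0 -0.524;-0.273 0.203 0 0 0 -0.524;-0.257 0.223 0 0 0 -0.524;-0.238 0.243 0 0 0 -0.524;-0.218 0.261 0 0 0 -0.524;-0.197 0.277 0 0 0 -0.524;-0.175 0.292 0 0 0 -0.524;-0.152 0.305 0 0 0 -0.524;-0.127 0.316 0 0 0 -0.524;-0.102 0.325 0 0 0 -0.524;-0.076 0.332 0 0 0 -0.524;-0.050 0.337 0 0 0 -0.524;-0.023 0.339 0 0 0 -0.524
[ 0.57575725 -0.11659466  0.08159159] [-0.50339459  0.5312935  -0.37901834] [ 4.33748493e+00  2.61911810e+01 -1.53008349e+01  1.46707790e-03
 -4.85060764e+01 -4.33775627e+00] 31.15720836215695
```

Emit:
play_rows --commands "0 0 0 0 0 0;0 0 0 0 0 0"

```text
time_s: 4.4
tcp_pos: [0.5757, -0.1166, 0.0815]
ee_rot: [[-0.0, -1.0, -0.0], [-1.0, 0.0, -0.0], [0.0, 0.0, -1.0]]
wrist_force: [-0.6, -0.8, -0.5]
gripper_width: 0.248
gripper_force: 0.0
```

Emit:
play_rows --commands "-0.34 0 0 0 0 -0.52;-0.34 0.03 0 0 0 -0.52;-0.34 0.06 0 0 0 -0.52;-0.33 0.08 0 0 0 -0.52;-0.32 0.11 0 0 0 -0.52;-0.31 0.13 0 0 0 -0.53;-0.30 0.16 0 0 0 -0.53;-0.29 0.18 0 0 0 -0.53;-0.27 0.20 0 0 0 -0.53;-0.26 0.22 0 0 0 -0.53;-0.24 0.24 0 0 0 -0.52;-0.22 0.26 0 0 0 -0.52;-0.20 0.28 0 0 0 -0.52;-0.17 0.29 0 0 0 -0.52;-0.15 0.31 0 0 0 -0.52;-0.13 0.32 0 0 0 -0.53;-0.10 0.32 0 0 0 -0.53;-0.08 0.33 0 0 0 -0.53;-0.05 0.34 0 0 0 -0.53;-0.02 0.34 0 0 0 -0.53"

```text
time_s: 6.4
tcp_pos: [0.4419, 0.0099, 0.0817]
ee_rot: [[-1.0, 0.007, 0.0], [0.007, 1.0, 0.0], [-0.0, 0.0, -1.0]]
wrist_force: [0.5, 0.2, 0.1]
gripper_width: 0.231
gripper_force: 0.0
```

Emit:
play_rows --commands "0 0.1 0 0 0 0;0 0 0 0 0 0;0 0 0 0 0 0;0 0 0 0 0 0"

```text
time_s: 6.8
tcp_pos: [0.442, 0.0121, 0.0815]
ee_rot: [[-1.0, 0.004, 0.0], [0.004, 1.0, 0.0], [-0.0, 0.0, -1.0]]
wrist_force: [-0.1, -0.1, -0.1]
gripper_width: 0.229
gripper_force: 0.0
```

Emit:
play_rows --commands "0 0 0 0 0 0;0 0 0 0 0 0;0 0 0 0 0 0;0 0 0 0 0 0;0 0 1 0 0 0;0 0 1 0 0 0;0 0 1 0 0 0;0 -0.9 1 0 0 0.2;-0.15 -0.9 0 0 0 0.2;-0.15 -0.9 0 0 0 0.2;-0.15 -0.9 0 0 0 0;-0.15 -0.9 0 0 0 0;-0.15 -0.9 0 0 0 0;-0.15 -0.9 0 0 0 0;-0.15 -0.9 0 0 0 0;-0.15 -0.9 0 0 0 0;-0.15 -0.9 0 0 0 0;-0.05 -0.9 0 0 0 0;0 0 0 0 0 0" --grip 60

```text
time_s: 8.7
tcp_pos: [0.3997, -0.2867, 0.2012]
ee_rot: [[-0.997, -0.082, -0.0], [-0.082, 0.997, -0.0], [0.0, -0.0, -1.0]]
wrist_force: [-0.6, 1.0, -0.1]
gripper_width: 0.693
gripper_force: 0.0
```

```bash
cat > look.py <<'E'
from h import *
import sys
tag=sys.argv[1]
i,d=cap('top'); cv2.imwrite(f'pics/top{tag}.png',i); np.save(f'top{tag}.npy',d)
P=pts('top',d); hsv=cv2.cvtColor(i,cv2.COLOR_BGR2HSV)
m=red_post('top',i); t=(m>0)&(P[...,2]>.105); v,u=np.nonzero(t)
if len(v): print('post',plane('top',[[u.mean(),v.mean()]],.112).round(4))
# low parts by height
zm=((P[...,2]>.005)&(P[...,2]<.03)).astype(np.uint8)*255
for c in cv2.findContours(zm,0,1)[0]:
    u,v=c[:,0].mean(0)
    if cv2.contourArea(c)<25 or not(200<u<450 and 170<v<270): continue
    f=np.zeros_like(zm); cv2.drawContours(f,[c],-1,255,-1); z=np.nanpercentile(P[f>0][:,2],80)
    R=cv2.minAreaRect((plane('top',c[:,0],z)[:,:2]*1000).astype(np.float32)); print((int(u),int(v)),np.round(R[0],1),np.round(R[1],1),round(R[2],1),'z',z.round(4))
cv2.imwrite(f'pics/ins{tag}.png',cv2.resize(i[150:245,240:360],None,fx=5,fy=5,interpolation=cv2.INTER_CUBIC))
E
python3 look.py 1; python3 - <<'E'
from h import *
s=r.sense(); print(s['tcp_pos'],s['joints'],s['time_s'])
E
```

```text
post [[0.4408 0.0094 0.112 ]]
(265, 226) [433.5 140.5] [112.5  57.3] 46.3 z 0.0156
(392, 212) [ 502.2 -342.2] [ 24.5 125.9] 7.1 z 0.0132
(219, 196) [549.4 306.2] [ 45.2 124.1] 8.5 z 0.0248
(382, 188) [ 598.1 -299.4] [130.1  40.9] 0.8 z 0.0169
[ 0.39953909 -0.28551442  0.20112907] [-1.65650562e+01  1.00293960e+01 -1.97125756e+01 -9.79580884e-03
 -6.03034908e+01 -6.86697221e+01] 8.75
```

View pics/ins1.png

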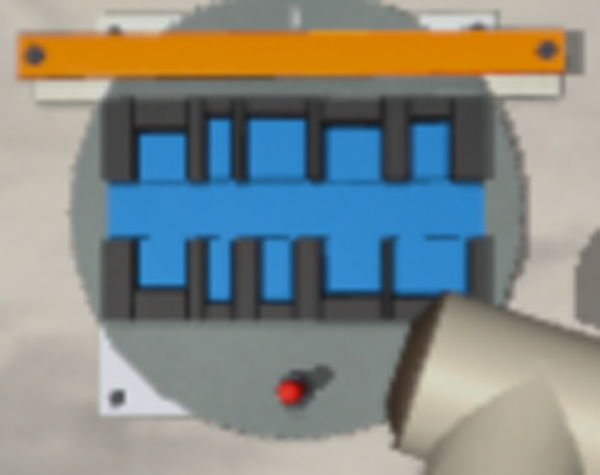

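The table is in the loading detent, with the post at (0.441, 0.009), opposite the start. Cutouts from the left are clamp, column, gauge, adapter and bracket. Now for the clamp, and I'll measure the cutouts at the same time.

Emit:
play_rows --commands "0.05 -0.9 -0.9 0 0 0.04;0 0 -1 0 0 0;0 0 -1 0 0 0;0 0 -1 0 0 0;0 0 -1 0 0 0;0 0 -1 0 0 0;0 0 -0.5 0 0 0;0 0 -0.2 0 0 0;0 0 0 0 0 0;0 0 0 0 0 0"

```text
time_s: 9.75
tcp_pos: [0.4023, -0.3115, 0.0044]
ee_rot: [[-0.996, -0.093, 0.002], [-0.093, 0.996, -0.001], [-0.001, -0.001, -1.0]]
wrist_force: [-0.0, -0.2, 0.8]
gripper_width: 0.691
gripper_force: 0.0
```

Emit:
play_rows --commands "0 0 0 0 0 0;0 0 0 0 0 0;0 0 0 0 0 0;0 0 0 0 0 0;0 0 0 0 0 0;0 0 0 0 0 0;0 0 0 0 0 0;0 0 0 0 0 0;0 0 0 0 0 0;0 0 0 0 0 0" --grip 0

```text
time_s: 10.75
tcp_pos: [0.4015, -0.3116, 0.0036]
ee_rot: [[-0.996, -0.092, 0.0], [-0.092, 0.996, -0.0], [0.0, -0.0, -1.0]]
wrist_force: [-0.7, 0.3, 0.7]
gripper_width: 0.176
gripper_force: 30.0
```

```bash
python3 - <<'E'
from h import *
i=cv2.imread('pics/top1.png'); hsv=cv2.cvtColor(i,cv2.COLOR_BGR2HSV)
b=cv2.resize(i[150:245,240:360],None,fx=8,fy=8,interpolation=cv2.INTER_CUBIC); hb=cv2.cvtColor(b,cv2.COLOR_BGR2HSV)
m=cv2.inRange(hb,(95,120,120),(115,255,255))
th=np.radians(2.0); piv=np.array([.572,.0135]); ex=np.array([np.cos(th),np.sin(th)]); ey=np.array([-ex[1],ex[0]])
def loc(u8,v8,z): 
    q=plane('top',[[240+(u8+.5)/8-.5,150+(v8+.5)/8-.5]],z)[0,:2]-piv; return np.array([q@ex,q@ey])*1000
for row in (225,240,265,400,420,440):
    e=np.flatnonzero(np.diff(m[row].astype(int))); print(row,[tuple(loc(x,row,.059).round(1)) for x in e if 150<x<800])
for col in (255,345,440,560,690): 
    e=np.flatnonzero(np.diff(m[:,col].astype(int))); print(col,[tuple(loc(col,y,.059).round(1)) for y in e])
for x,y in((170,160),(170,510),(780,160)): print(loc(x,y,.065))
E
```

```text
225 [(np.float64(50.1), np.float64(110.3)), (np.float64(49.6), np.float64(76.9)), (np.float64(49.3), np.float64(60.3)), (np.float64(49.0), np.float64(44.5)), (np.float64(48.8), np.float64(31.9)), (np.float64(48.1), np.float64(-9.4)), (np.float64(47.9), np.float64(-24.2)), (np.float64(47.2), np.float64(-63.8)), (np.float64(46.9), np.float64(-85.8)), (np.float64(46.5), np.float64(-112.3))]
240 [(np.float64(43.4), np.float64(110.3)), (np.float64(42.8), np.float64(77.0)), (np.float64(42.5), np.float64(60.3)), (np.float64(42.2), np.float64(44.6)), (np.float64(42.0), np.float64(32.0)), (np.float64(41.3), np.float64(-9.3)), (np.float64(41.1), np.float64(-24.6)), (np.float64(40.5), np.float64(-63.7)), (np.float64(40.1), np.float64(-85.7)), (np.float64(39.7), np.float64(-112.2))]
265 [(np.float64(32.1), np.float64(110.4)), (np.float64(31.5), np.float64(77.1)), (np.float64(31.2), np.float64(60.5)), (np.float64(31.0), np.float64(44.7)), (np.float64(30.8), np.float64(32.2)), (np.float64(30.1), np.float64(-9.2)), (np.float64(29.8), np.float64(-24.0)), (np.float64(29.2), np.float64(-63.5)), (np.fl
[... 1073 characters left out ...]
 (np.float64(-48.4), np.float64(1.8)), (np.float64(-48.8), np.float64(-22.9)), (np.float64(-49.4), np.float64(-62.3)), (np.float64(-49.6), np.float64(-71.2)), (np.float64(-50.4), np.float64(-123.2))]
255 [(np.float64(54.8), np.float64(95.3)), (np.float64(-54.5), np.float64(96.5))]
345 [(np.float64(65.0), np.float64(54.7)), (np.float64(-65.4), np.float64(56.3))]
440 [(np.float64(64.3), np.float64(12.0)), (np.float64(-66.1), np.float64(13.7))]
560 [(np.float64(57.1), np.float64(-41.9)), (np.float64(-60.7), np.float64(-40.2))]
690 [(np.float64(58.8), np.float64(-100.4)), (np.float64(-63.0), np.float64(-98.4))]
[ 79.17018517 132.50629834]
[-77.71460631 134.05470025]
[  74.63267579 -140.94734621]
```

The clamp is gripped at 15.3 mm, as expected. In world coordinates the homes are clamp (0.569,0.1076), column (0.570,0.0664), gauge (0.5707,0.0253) and adapter (0.5717,-0.0298), with the yaw about 1.3°. I'll lift and carry.

Emit:
play_rows --commands "0 0 0.5 0 0 0;0 0 1 0 0 0;0 0 1 0 0 0;0 0 1 0 0 0;0 0 1 0 0 0;0.37 0.93 0.5 0 0 0;0.37 0.93 0 0 0 0;0.37 0.93 0 0 0 -0.47;0.37 0.93 0 0 0 0;0.37 0.93 0 0 0 0;0.37 0.93 0 0 0 0;0.37 0.93 0 0 0 0;0.37 0.93 0 0 0 0;0.37 0.93 0 0 0 0;0.37 0.93 0 0 0 0;0.37 0.93 0 0 0 0;0.37 0.93 0 0 0 0;0.37 0.93 0 0 0 0;0.37 0.93 0 0 0 0;0.37 0.93 0 0 0 0"

```text
time_s: 12.75
tcp_pos: [0.5677, 0.1081, 0.1529]
ee_rot: [[-1.0, -0.021, -0.001], [-0.021, 1.0, -0.0], [0.001, -0.0, -1.0]]
wrist_force: [0.3, 0.3, -1.4]
gripper_width: 0.181
gripper_force: 30.0
```

Emit:
play_rows --commands "0 0 0 0 0 0;0 0 0 0 0 0;0 0 0 0 0 0"

```text
time_s: 13.05
tcp_pos: [0.5672, 0.1062, 0.1531]
ee_rot: [[-1.0, -0.021, -0.001], [-0.021, 1.0, -0.0], [0.001, -0.0, -1.0]]
wrist_force: [-0.8, -0.9, -0.9]
gripper_width: 0.178
gripper_force: 30.0
```

```bash
python3 - <<'E'
from h import *
s=r.sense(); print(s['tcp_pos'],s['wrist_force'],s['moment'],s['ee_rot'][:,1],s['joints'])
i,d=cap('scene'); a=i[130:260,230:390]
i2,d2=cap('top'); b=i2[150:245,240:360]
cv2.imwrite('pics/c1.png',np.hstack([cv2.resize(a,(480,390),interpolation=cv2.INTER_CUBIC)[:380],cv2.resize(b,(320,253),interpolation=cv2.INTER_CUBIC).repeat(1,0) if 0 else cv2.copyMakeBorder(cv2.resize(b,(320,253),interpolation=cv2.INTER_CUBIC),0,127,0,0,0)]))
E
```

```text
[0.56718191 0.10619097 0.15306869] [-0.81930431 -0.91227504 -0.89986975] [ 0.02562372 -0.16718165 -0.01107863] [-2.06740885e-02  9.99786176e-01 -4.29213825e-04] [ 2.66734896e+01  2.08207495e+01 -1.20675930e+01 -1.75497468e-02
 -5.71997481e+01 -1.15479367e+02]
```

View pics/c1.png

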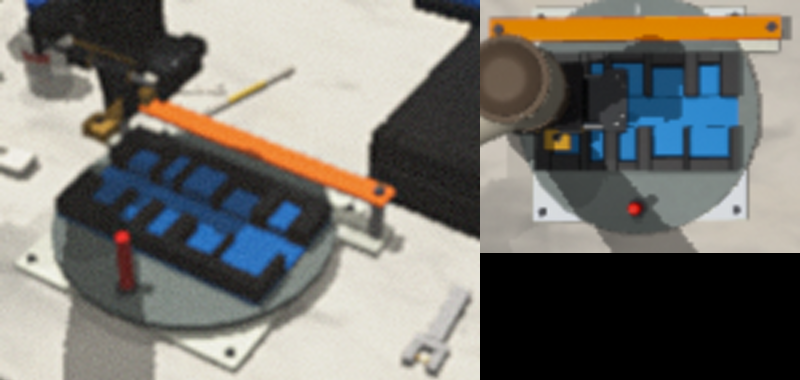

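The clamp hangs over its cutout, its near end seen at crop (557,139). I'll descend slowly.

Emit:
play_rows --commands "0.06 0.05 -1 0 0 0;0 0 -1 0 0 0;0 0 -0.7 0 0 0;0 0 -0.2 0 0 0;0 0 -0.15 0 0 0;0 0 -0.1 0 0 0;0 0 0 0 0 0;0 0 0 0 0 0"

```text
time_s: 13.95
tcp_pos: [0.5702, 0.1085, 0.0598]
ee_rot: [[-1.0, -0.021, 0.001], [-0.021, 1.0, 0.001], [-0.001, 0.0, -1.0]]
wrist_force: [-0.9, 0.1, -0.7]
gripper_width: 0.182
gripper_force: 30.0
```

```bash
python3 - <<'E'
from h import *
s=r.sense(); z=s['tcp_pos'][2]; print(s['tcp_pos'],s['wrist_force'],s['moment'])
i,_=cap('top'); hsv=cv2.cvtColor(i,cv2.COLOR_BGR2HSV); m=cv2.inRange(hsv,(12,110,50),(28,255,255)); m[:170]=0; m[:,:250]=0; m[:,330:]=0; m[215:]=0
v,u=np.nonzero(m); print(len(v)); q=plane('top',np.c_[u,v],z+.0145); print(q.min(0),q.max(0),q.mean(0))
E
```

```text
[0.57018131 0.10847247 0.05978647] [-0.93933044  0.06202059 -0.73903538] [ 0.06489454 -0.17122082 -0.00570901]
57
[0.51944764 0.08996463 0.07428647] [0.54102331 0.12238417 0.07428647] [0.52876113 0.10707631 0.07428647]
```

Emit:
play_rows --commands "-0.04 -0.03 0 0 0 0;0 0 -0.1 0 0 0;0 0 -0.1 0 0 0;0 0 -0.05 0 0 0;0 0 -0.05 0 0 0;0 0 0 0 0 0"

```text
time_s: 14.6
tcp_pos: [0.5695, 0.1078, 0.0518]
ee_rot: [[-1.0, -0.022, 0.002], [-0.022, 1.0, 0.0], [-0.002, 0.0, -1.0]]
wrist_force: [-2.3, 0.3, 10.1]
gripper_width: 0.18
gripper_force: 30.0
```

Emit:
play_rows --commands "0 0 -0.05 0 0 0;0 0 -0.05 0 0 0;0 0 0 0 0 0"

```text
time_s: 14.9
tcp_pos: [0.5707, 0.108, 0.0515]
ee_rot: [[-1.0, -0.022, 0.005], [-0.022, 1.0, 0.001], [-0.005, 0.001, -1.0]]
wrist_force: [-4.8, -0.1, 21.2]
gripper_width: 0.183
gripper_force: 30.2
```

Pressed home: TCP z is 0.0515, so the underside is at about 48 mm. Release, lift and re-measure the column while moving over to it.

Emit:
play_rows --commands "0 0 0.1 0 0 0;0 0 0 0 0 0;0 0 0 0 0 0;0 0 0 0 0 0;0 0 0 0 0 0;0 0 0.3 0 0 0;0 0 1 0 0 0;0 0 1 0 0 0;0 0 1 0 0 0;-0.1 -0.9 0 0 0 0;-0.1 -0.9 0 0 0 0;-0.1 -0.9 0 0 0 0;-0.1 -0.9 0 0 0 0;-0.1 -0.9 0 0 0 0;-0.1 -0.9 0 0 0 0;-0.1 -0.9 0 0 0 0;-0.1 -0.9 0 0 0 0;0 0 0 0 0 0" --grip 45

```text
time_s: 16.7
tcp_pos: [0.544, -0.1108, 0.1495]
ee_rot: [[-1.0, -0.018, 0.0], [-0.018, 1.0, -0.0], [-0.0, -0.0, -1.0]]
wrist_force: [-0.4, -0.7, 0.7]
gripper_width: 0.513
gripper_force: 0.0
```

```bash
cat > parts.py <<'E'
from h import *
import sys
tag=sys.argv[1]
i,d=cap('top'); cv2.imwrite(f'pics/top{tag}.png',i)
P=pts('top',d); hsv=cv2.cvtColor(i,cv2.COLOR_BGR2HSV)
g=cv2.inRange(hsv,(45,90,50),(85,255,255)); g[:,:355]=0;g[:,450:]=0;g[:170]=0;g[265:]=0
v,u=np.nonzero(g)
if len(v)>5: q=plane('top',np.c_[u,v],.0115)[:,:2]; print('green',len(v),q.mean(0).round(4))
zm=((P[...,2]>.004)&(P[...,2]<.03)).astype(np.uint8)*255
n,l,st,ce=cv2.connectedComponentsWithStats(zm)
for k in range(1,n):
    u,v=ce[k]
    if st[k,4]<25 or not(205<u<450 and 170<v<275): continue
    q=P[l==k]; q=q[:,:2]; w,V=np.linalg.eigh(np.cov(q.T)); a=np.degrees(np.arctan2(V[1,1],V[0,1]))
    e=(q-q.mean(0))@V; ext=np.ptp(e,axis=0); mid=q.mean(0)+V@((e.max(0)+e.min(0))/2)
    print((int(u),int(v)),'mean',q.mean(0).round(4),'mid',mid.round(4),'ext',ext.round(3),'ang',a.round(1),'z',np.nanmedian(P[l==k][:,2]).round(4))
s=r.sense(); print(s['time_s'],s['tcp_pos'].round(4),s['joints'].round(1),s['wrist_force'].round(1))
cv2.imwrite(f'pics/ins{tag}.png',cv2.resize(i[150:245,240:360],None,fx=5,fy=5,interpolation=cv2.INTER_CUBIC))
E
python3 parts.py 2
```

```text
green 16 [ 0.5008 -0.3419]
(382, 187) mean [ 0.5961 -0.297 ] mid [ 0.599  -0.3016] ext [0.051 0.141] ang -175.7 z 0.0138
(430, 185) mean [ 0.6062 -0.4745] mid [ 0.6059 -0.4761] ext [0.028 0.054] ang -171.9 z 0.0143
(218, 196) mean [0.5495 0.3101] mid [0.5483 0.3095] ext [0.056 0.12 ] ang 98.1 z 0.0217
(394, 212) mean [ 0.5015 -0.344 ] mid [ 0.5004 -0.3441] ext [0.022 0.128] ang 102.4 z 0.0098
(334, 226) mean [ 0.4466 -0.1192] mid [ 0.4411 -0.122 ] ext [0.063 0.102] ang 132.2 z 0.0118
(414, 250) mean [ 0.3616 -0.418 ] mid [ 0.3584 -0.4208] ext [0.035 0.088] ang 146.5 z 0.0118
16.75 [ 0.5443 -0.1097  0.1495] [  5.3  19.  -15.5   0.  -55.5 -94.3] [-0.1 -0.9  0.8]
```

View pics/top2.png

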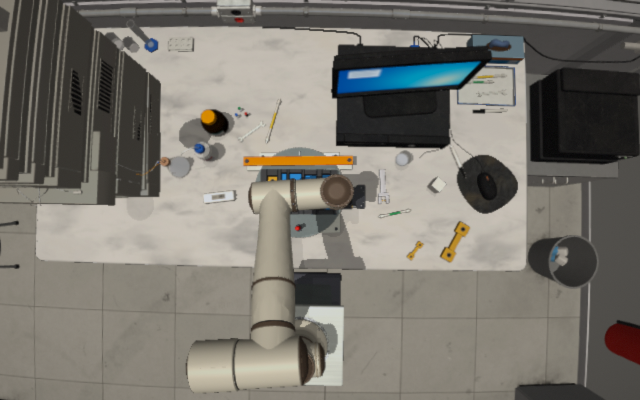

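Image 2 shows the column (394,212), gauge (382,187) and adapter (218,196) all still in place. Going for the column.

Emit:
play_rows --commands "-0.15 -0.78 0 0 0 -0.92;-0.15 -0.78 0 0 0 -0.92;-0.15 -0.78 0 0 0 -0.92;-0.15 -0.78 0 0 0 -0.92;-0.15 -0.78 0 0 0 -0.92;-0.15 -0.78 0 0 0 -0.92;-0.15 -0.78 0 0 0 -0.92;-0.15 -0.78 0 0 0 -0.92;-0.15 -0.78 0 0 0 -0.92;-0.11 -0.76 0 0 0 -0.87;0 0 0 0 0 0;0 0 -1 0 0 0;0 0 -1 0 0 0;0 0 -1 0 0 0;0 0 -1 0 0 0;0 0 -0.5 0 0 0;0 0 -0.36 0 0 0;0 0 0 0 0 0;0 0 0 0 0 0"

```text
time_s: 18.65
tcp_pos: [0.5016, -0.3416, 0.004]
ee_rot: [[-0.219, 0.976, 0.001], [0.976, 0.219, -0.001], [-0.001, 0.001, -1.0]]
wrist_force: [-0.3, 0.6, 0.8]
gripper_width: 0.517
gripper_force: 0.0
```

Emit:
play_rows --commands "0 0 0 0 0 0;0 0 0 0 0 0;0 0 0 0 0 0;0 0 0 0 0 0;0 0 0 0 0 0;0 0 0 0 0 0;0 0 0 0 0 0" --grip 0

```text
time_s: 19.35
tcp_pos: [0.5009, -0.342, 0.0035]
ee_rot: [[-0.218, 0.976, 0.0], [0.976, 0.218, -0.0], [-0.0, 0.0, -1.0]]
wrist_force: [-0.2, -0.2, 1.2]
gripper_width: 0.139
gripper_force: 30.0
```

Emit:
play_rows --commands "0 0 0.5 0 0 0;0 0 1 0 0 0;0 0 1 0 0 0;0 0 1 0 0 0;0.15 0.91 1 0 0 0;0.15 0.91 0.5 0 0 0.92;0.15 0.91 0 0 0 0.92;0.15 0.91 0 0 0 0.92;0.15 0.91 0 0 0 0.92;0.15 0.91 0 0 0 0.92;0.15 0.91 0 0 0 0.92;0.15 0.91 0 0 0 0.92;0.15 0.91 0 0 0 0.92;0.15 0.91 0 0 0 0.92;0.15 0.91 0 0 0 0.88;0.15 0.91 0 0 0 0;0.17 0.91 0 0 0 0;0.17 0.91 0 0 0 0;0.17 0.87 0 0 0 0;0 0 0 0 0 0"

```text
time_s: 21.35
tcp_pos: [0.5704, 0.069, 0.1527]
ee_rot: [[-1.0, -0.026, -0.0], [-0.026, 1.0, 0.0], [0.0, 0.0, -1.0]]
wrist_force: [-0.6, -0.7, -1.5]
gripper_width: 0.14
gripper_force: 30.0
```

Emit:
play_rows --commands "0 0 0 0 0 0;0 0 -1 0 0 0;0 0 -1 0 0 0;0 0 -0.5 0 0 0;0 0 0 0 0 0;0 0 0 0 0 0"

```text
time_s: 21.95
tcp_pos: [0.5703, 0.0656, 0.0786]
ee_rot: [[-1.0, -0.022, 0.0], [-0.022, 1.0, -0.0], [-0.0, -0.0, -1.0]]
wrist_force: [-0.0, 0.1, -0.5]
gripper_width: 0.141
gripper_force: 30.0
```

```bash
python3 - <<'E'
from h import *
s=r.sense(); z=s['tcp_pos'][2]; print(s['tcp_pos'],s['wrist_force'],s['ee_rot'][:,1],s['gripper_width'])
i,_=cap('top'); b=cv2.resize(i[155:230,255:335],None,fx=5,fy=5,interpolation=cv2.INTER_CUBIC)
j,_=cap('scene'); a=cv2.resize(j[150:245,235:335],(395,375),interpolation=cv2.INTER_CUBIC)
# expected column axis endpoints at current height drawn
e=np.array([np.cos(np.radians(1.3)),np.sin(np.radians(1.3))])*.064; c=s['tcp_pos'][:2]
for k in(-1,1):
    p=proj('top',np.r_[c+k*e,z+.007])[0]; p=tuple(((p-[255,155])*5).astype(int).tolist()); print(p)
cv2.imwrite('pics/c2.png',np.hstack([b,a]))
E
```

```text
[0.57027583 0.06562959 0.07858023] [-0.00747231  0.11269928 -0.48497213] [-2.20650548e-02  9.99756476e-01 -3.48764469e-04] 0.14108396835060766
(139, 269)
(139, 88)
```

View pics/c2.png

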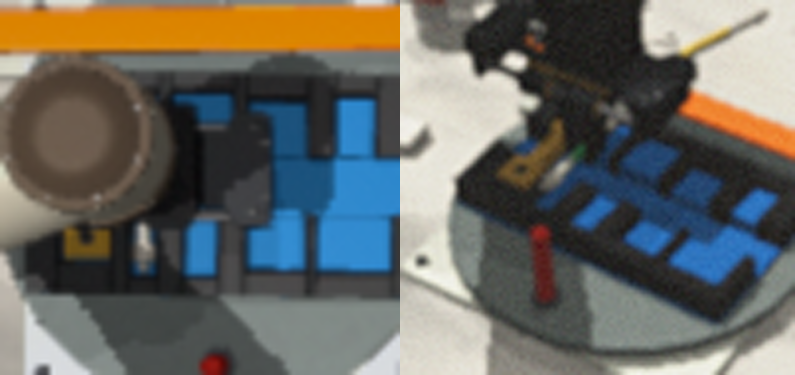

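The clamp sits flush. The column's near end at (143,270) lines up with its cutout within about 1.5 mm. Pressing down.

Emit:
play_rows --commands "0 0.03 -0.2 0 0 0;0 0 -0.15 0 0 0;0 0 -0.1 0 0 0;0 0 -0.1 0 0 0;0 0 0 0 0 0"

```text
time_s: 22.55
tcp_pos: [0.57, 0.0674, 0.0615]
ee_rot: [[-1.0, -0.023, -0.0], [-0.023, 1.0, -0.0], [0.0, -0.0, -1.0]]
wrist_force: [-0.1, -0.7, -1.0]
gripper_width: 0.139
gripper_force: 30.0
```

Emit:
play_rows --commands "0 0 -0.07 0 0 0;0 0 -0.07 0 0 0;0 0 -0.05 0 0 0;0 0 0 0 0 0"

```text
time_s: 22.95
tcp_pos: [0.5705, 0.0675, 0.0572]
ee_rot: [[-1.0, -0.023, 0.001], [-0.023, 1.0, 0.0], [-0.001, -0.0, -1.0]]
wrist_force: [-2.6, 0.0, 7.6]
gripper_width: 0.141
gripper_force: 30.0
```

Emit:
play_rows --commands "0 0 -0.05 0 0 0;0 0 -0.03 0 0 0;0 0 0 0 0 0"

```text
time_s: 23.25
tcp_pos: [0.5713, 0.0676, 0.057]
ee_rot: [[-1.0, -0.024, 0.003], [-0.024, 1.0, 0.0], [-0.003, 0.0, -1.0]]
wrist_force: [-6.2, 0.0, 17.3]
gripper_width: 0.138
gripper_force: 30.1
```

Emit:
play_rows --commands "0 0 0.12 0 0 0;0 0 0 0 0 0;0 0 0 0 0 0;0 0 0 0 0 0;0 0 0 0 0 0;0 0 0.3 0 0 0;0 0 1 0 0 0;0 0 1 0 0 0;0 0 1 0 0 0;0 -0.9 0 0 0 0;0 -0.9 0 0 0 0;0 -0.9 0 0 0 0;0 -0.9 0 0 0 0;0 -0.9 0 0 0 0;0 -0.9 0 0 0 0;0 -0.9 0 0 0 0;0 -0.9 0 0 0 0;0 -0.9 0 0 0 0;0 0 0 0 0 0" --grip 45

```text
time_s: 25.15
tcp_pos: [0.5699, -0.1783, 0.1566]
ee_rot: [[-1.0, -0.019, 0.0], [-0.019, 1.0, -0.001], [-0.0, -0.001, -1.0]]
wrist_force: [0.7, 0.3, -0.4]
gripper_width: 0.518
gripper_force: 0.0
```

```bash
python3 parts.py 3
```

```text
(382, 170) mean [ 0.6575 -0.2942] mid [ 0.663  -0.2955] ext [0.031 0.05 ] ang 176.7 z 0.0127
(430, 187) mean [ 0.5975 -0.4763] mid [ 0.6005 -0.4762] ext [0.031 0.062] ang -168.6 z 0.014
(218, 196) mean [0.55   0.3121] mid [0.5498 0.3166] ext [0.061 0.129] ang 97.7 z 0.0212
(333, 226) mean [ 0.447  -0.1172] mid [ 0.4422 -0.1178] ext [0.055 0.102] ang 133.0 z 0.012
(264, 227) mean [0.4382 0.1379] mid [0.4354 0.1425] ext [0.055 0.097] ang 47.0 z 0.0118
(414, 250) mean [ 0.3643 -0.4187] mid [ 0.3637 -0.4184] ext [0.031 0.075] ang 144.6 z 0.0125
25.2 [ 0.5699 -0.177   0.1565] [ -1.7  22.4  -9.1   0.  -58.5 -87.1] [-0.1  0.3  0.6]
```

View pics/ins3.png

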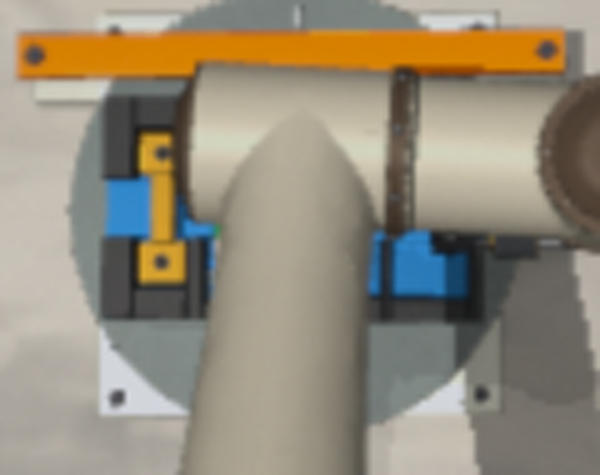

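The clamp is seated and the column is hidden by the arm. Measuring the gauge from the clear picture.

```bash
python3 - <<'E'
from h import *
for t in('0','2'):
    i=cv2.imread(f'pics/top{t}.png'); f=8; x0,y0=365,162
    b=cv2.resize(i[y0:212,x0:405],None,fx=f,fy=f,interpolation=cv2.INTER_CUBIC).astype(float)
    # gauge is bluish grey vs. warm marble: b - r
    m=((b[...,0]-b[...,2])>2).astype(np.uint8)*255
    m=cv2.morphologyEx(m,cv2.MORPH_OPEN,np.ones((5,5)))
    c=max(cv2.findContours(m,0,1)[0],key=cv2.contourArea)[:,0]
    q=plane('top',np.c_[x0+(c[:,0]+.5)/f-.5,y0+(c[:,1]+.5)/f-.5],.0135)[:,:2]
    print(cv2.minAreaRect((q*1000).astype(np.float32)))
    x=q[:,0]
    for lo in np.arange(.535,.665,.01):
        k=(x>lo)&(x<lo+.01); 
        if k.sum()>2: print(lo.round(3),q[k,1].min().round(4),q[k,1].max().round(4),end=' | ')
    print()
E
```

```text
((688.6062622070312, -368.8360900878906), (8.924259185791016, 17.419435501098633), 1.325939416885376)

((688.5628051757812, -366.94964599609375), (8.924365997314453, 21.193031311035156), 1.3245104551315308)
```

```bash
python3 - <<'E'
from h import *
i=cv2.imread('pics/top0.png').astype(int)
for v in(172,178,184,192,198,202): print(v,[tuple(i[v,u].tolist()) for u in range(374,394)])
P=pts('top',np.load('top0.npy'))
for v in range(164,208,2): 
    z=P[v,370:398,2]; k=np.flatnonzero(z>.0075); print(v,P[v,384,0].round(3),(370+k).tolist(), P[v,370+k,1].mean().round(4) if len(k) else '')
E
```

```text
172 [(174, 183, 190), (174, 183, 190), (174, 183, 189), (170, 180, 186), (155, 163, 169), (140, 144, 147), (186, 187, 191), (188, 189, 193), (183, 184, 188), (182, 184, 186), (173, 175, 179), (153, 160, 165), (167, 176, 182), (170, 179, 185), (169, 179, 185), (169, 178, 184), (170, 179, 186), (172, 181, 187), (175, 184, 190), (174, 183, 190)]
178 [(172, 182, 187), (172, 182, 188), (174, 183, 190), (173, 183, 189), (162, 172, 178), (145, 151, 155), (167, 169, 172), (187, 188, 192), (186, 188, 190), (181, 183, 186), (161, 164, 167), (131, 138, 141), (161, 169, 175), (168, 177, 184), (172, 181, 187), (172, 181, 187), (173, 182, 187), (172, 181, 188), (170, 180, 185), (167, 176, 182)]
184 [(176, 185, 192), (175, 186, 192), (176, 187, 191), (176, 187, 192), (175, 185, 192), (159, 168, 174), (140, 142, 146), (186, 188, 192), (187, 189, 192), (183, 185, 188), (175, 177, 180), (167, 171, 176), (173, 183, 188), (171, 181, 187), (170, 179, 186), (171, 181, 188), (174, 184, 191), (176, 187, 194), (175, 186, 192), (174, 185, 190)]
192 [(178, 189, 196), (178, 188, 195), (178, 188, 196), (178, 188
[... 1243 characters left out ...]
382, 383, 384, 385, 387] -0.2982
180 0.623 [380, 381, 382, 383, 384, 385] -0.2956
182 0.615 [380, 381, 382, 383, 384, 385] -0.2954
184 0.607 [380, 381, 382, 383, 384, 385, 393] -0.3018
186 0.6 [380, 381, 382, 383, 384, 385, 387] -0.2986
188 0.593 [381, 382, 383, 384, 385, 392] -0.3039
190 0.585 [381, 382, 383, 384, 385, 389] -0.3019
192 0.578 [381, 382, 383, 384, 385] -0.2984
194 0.57 [378, 379, 380, 381, 382, 383, 384, 385, 386, 387, 388] -0.2983
196 0.564 [379, 380, 381, 386, 387, 388] -0.3001
198 0.557 [378, 379, 380, 381, 386, 387, 388] -0.2977
200 0.548 [379, 380, 381, 385, 386, 387, 388] -0.3012
202 0.541 [379, 380, 381, 387, 388, 389] -0.3024
204 0.534 [] 
206 0.526 [385, 397] -0.3296
```

Gauge middle is at (0.600, -0.297), with the handle line about 4.4° off x and the head towards the robot. Grasping.

Emit:
play_rows --commands "0.25 -0.99 0 0 0 0.1;0.25 -0.99 0 0 0 0.1;0.25 -0.99 0 0 0 0.1;0.25 -0.99 0 0 0 0.1;0 0 -1 0 0 0;0 0 -1 0 0 0;0 0 -1 0 0 0;0 0 -1 0 0 0;0 0 -0.6 0 0 0;0 0 -0.5 0 0 0;0 0 0 0 0 0;0 0 0 0 0 0"

```text
time_s: 26.4
tcp_pos: [0.6007, -0.2941, 0.0037]
ee_rot: [[-0.997, -0.084, 0.001], [-0.084, 0.997, -0.0], [-0.001, -0.0, -1.0]]
wrist_force: [-0.6, 0.4, -0.5]
gripper_width: 0.513
gripper_force: 0.0
```

Emit:
play_rows --commands "0 0 0 0 0 0;0 0 0 0 0 0;0 0 0 0 0 0;0 0 0 0 0 0;0 0 0 0 0 0;0 0 0 0 0 0;0 0 0 0 0 0" --grip 0

```text
time_s: 27.1
tcp_pos: [0.6002, -0.2946, 0.0036]
ee_rot: [[-0.997, -0.083, 0.0], [-0.083, 0.997, -0.0], [-0.0, -0.0, -1.0]]
wrist_force: [-0.8, 0.2, 2.7]
gripper_width: 0.221
gripper_force: 30.0
```

Emit:
play_rows --commands "0 0 0.5 0 0 0;0 0 1 0 0 0;0 0 1 0 0 0;0 0 1 0 0 0;0 0.7 1 0 0 0;-0.07 0.7 0.5 0 0 0;-0.07 0.7 0 0 0 0.98;-0.07 0.7 0 0 0 0.98;-0.07 0.7 0 0 0 0.98;-0.07 0.7 0 0 0 0.98;-0.07 0.7 0 0 0 0.98;-0.07 0.7 0 0 0 0.98;-0.07 0.7 0 0 0 0.98;-0.07 0.7 0 0 0 0.98;-0.07 0.7 0 0 0 0.98;-0.07 0.7 0 0 0 0.98;-0.07 0.7 0 0 0 0.98;-0.07 0.7 0 0 0 0.98;-0.07 0.7 0 0 0 0.98;-0.07 0.16 0 0 0 0.98"

```text
time_s: 29.1
tcp_pos: [0.5684, 0.0271, 0.1539]
ee_rot: [[0.546, -0.837, 0.001], [-0.837, -0.546, 0.001], [-0.0, -0.001, -1.0]]
wrist_force: [-0.5, 0.2, -1.2]
gripper_width: 0.229
gripper_force: 30.0
```

Emit:
play_rows --commands "0 0 0 0 0 0.98;0 0 0 0 0 0.98;0 0 0 0 0 0.98;0 0 0 0 0 0.98;0 0 0 0 0 0.98;0 0 0 0 0 0.98;0 0 0 0 0 0.94;0 0 0 0 0 0;0 0 -1 0 0 0;0 0 -1 0 0 0;0 0 -0.5 0 0 0;0 0 0 0 0 0;0 0 0 0 0 0"

```text
time_s: 30.4
tcp_pos: [0.5691, 0.0254, 0.0789]
ee_rot: [[1.0, 0.021, 0.001], [0.021, -1.0, -0.0], [0.001, 0.0, -1.0]]
wrist_force: [0.6, -0.2, -1.2]
gripper_width: 0.224
gripper_force: 30.0
```

```bash
python3 - <<'E'
from h import *
s=r.sense(); z=s['tcp_pos'][2]; print(s['tcp_pos'],s['wrist_force'],s['ee_rot'][:,1],s['gripper_width'],s['joints'].round(0))
i,_=cap('top'); b=cv2.resize(i[155:230,255:335],None,fx=5,fy=5,interpolation=cv2.INTER_CUBIC)
j,_=cap('scene'); a=cv2.resize(j[150:245,235:335],(395,375),interpolation=cv2.INTER_CUBIC)
e=np.array([np.cos(np.radians(1.3)),np.sin(np.radians(1.3))])*.064; c=s['tcp_pos'][:2]
for k in(-1,1):
    p=proj('top',np.r_[c+k*e,z+.01])[0]; print(((p-[255,155])*5).astype(int))
cv2.imwrite('pics/c3.png',np.hstack([b,a]))
E
```

```text
[0.56908854 0.02536905 0.07890292] [ 0.60489961 -0.18646387 -1.2314765 ] [ 2.09456871e-02 -9.99780593e-01  2.09434584e-04] 0.2244436751339145 [ 19.  25. -18.   0. -47.  72.]
[195 272]
[195  90]
```

View pics/c3.png

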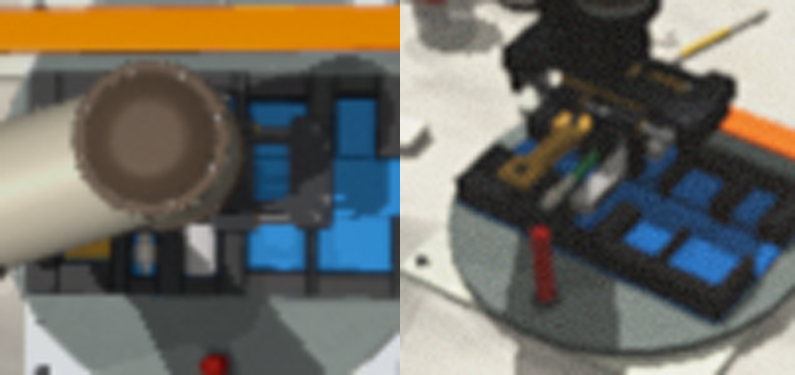

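```bash
python3 - <<'E'
from h import *
i,d=cap('top'); 
for u in(293,294,295,296): print(u,[int(i[v,u].mean()) for v in range(198,216)])
print([tuple(i[v,294].tolist()) for v in range(202,214)])
for v in (202,204,206): print(v,[int(i[v,u].mean()) for u in range(286,304)])
k=[(294.5,199),(294.5,210)]; print(plane('top',k,.0895))
i1=cv2.imread('pics/top1.png'); print([tuple(i1[v,294].tolist()) for v in range(204,214)])
E
```

```text
293 [69, 96, 178, 189, 188, 183, 135, 107, 101, 101, 99, 74, 36, 31, 32, 34, 54, 66]
294 [69, 81, 182, 192, 193, 193, 183, 137, 109, 104, 101, 75, 37, 32, 30, 35, 54, 66]
295 [62, 78, 179, 189, 190, 190, 190, 181, 136, 108, 102, 76, 38, 32, 32, 34, 54, 66]
296 [57, 91, 168, 175, 179, 179, 178, 177, 168, 121, 108, 76, 36, 31, 32, 35, 54, 66]
[(192, 192, 196), (192, 192, 197), (182, 182, 187), (136, 136, 140), (109, 109, 111), (104, 104, 106), (101, 101, 102), (83, 75, 68), (46, 37, 29), (34, 32, 31), (31, 30, 31), (36, 35, 35)]
202 [29, 28, 31, 29, 31, 50, 118, 188, 193, 190, 179, 127, 59, 39, 62, 65, 63, 52]
204 [39, 30, 31, 30, 30, 40, 86, 135, 183, 190, 178, 121, 56, 40, 63, 65, 62, 48]
206 [39, 31, 31, 32, 31, 40, 78, 101, 109, 136, 168, 118, 49, 39, 63, 66, 62, 47]
[[0.54180272 0.02357915 0.0895    ]
 [0.50317937 0.02276237 0.0895    ]]
[(206, 140, 53), (206, 140, 52), (207, 140, 55), (207, 140, 54), (204, 138, 53), (176, 119, 43), (81, 59, 36), (73, 72, 71), (76, 75, 76), (81, 81, 80)]
```

Handle end is at x 0.506 (0.507 wanted) and y is within 1 mm. Lowering and pressing.

Emit:
play_rows --commands "0.03 0.02 -0.2 0 0 0;0 0 -0.15 0 0 0;0 0 -0.1 0 0 0;0 0 -0.1 0 0 0;0 0 0 0 0 0"

```text
time_s: 31.05
tcp_pos: [0.5693, 0.0259, 0.0613]
ee_rot: [[1.0, 0.022, -0.001], [0.022, -1.0, -0.0], [-0.001, 0.0, -1.0]]
wrist_force: [0.1, -0.5, -1.2]
gripper_width: 0.229
gripper_force: 30.0
```

Emit:
play_rows --commands "0 0 -0.1 0 0 0;0 0 -0.1 0 0 0;0 0 -0.08 0 0 0;0 0 0 0 0 0"

```text
time_s: 31.45
tcp_pos: [0.5698, 0.0259, 0.0559]
ee_rot: [[1.0, 0.023, 0.001], [0.023, -1.0, -0.001], [0.001, 0.001, -1.0]]
wrist_force: [-6.2, 0.8, 14.8]
gripper_width: 0.223
gripper_force: 30.0
```

Emit:
play_rows --commands "0 0 0.12 0 0 0;0 0 0 0 0 0;0 0 0 0 0 0;0 0 0 0 0 0;0 0 0 0 0 0;0 0 0 0 0 0;0 0 0.3 0 0 0;0 0 1 0 0 0;0 0 1 0 0 0;0 0 1 0 0 0;-0.3 0.6 0.5 0 0 0;-0.3 0.6 0 0 0 0;-0.3 0.6 0 0 0 0;-0.3 0.6 0 0 0 0;-0.3 0.6 0 0 0 0;-0.3 0.6 0 0 0 0;0 0 0 0 0 0" --grip 60

```text
time_s: 33.15
tcp_pos: [0.5149, 0.1357, 0.1718]
ee_rot: [[1.0, 0.025, 0.001], [0.025, -1.0, 0.001], [0.001, -0.001, -1.0]]
wrist_force: [1.0, -0.1, 0.2]
gripper_width: 0.696
gripper_force: 0.0
```

```bash
python3 - <<'E'
from h import *
P=pts('top',np.load('top0.npy')); k=(P[...,2]>.06)&(P[...,0]>.35)&(P[...,0]<.85)&(P[...,1]>.18)&(P[...,1]<.55)
n,l,st,ce=cv2.connectedComponentsWithStats(k.astype(np.uint8))
for j in range(1,n):
    if st[j,4]>8: q=P[l==j]; print(ce[j].round(),np.nanmin(q,0).round(3),np.nanmax(q,0).round(3))
i=cv2.imread('pics/top0.png'); f=8; x0,y0=195,180
i2,d=cap('top'); cv2.imwrite('pics/top4.png',i2)
for im in(i,i2):
    b=cv2.cvtColor(cv2.resize(im[y0:215,x0:245],None,fx=f,fy=f,interpolation=cv2.INTER_CUBIC),cv2.COLOR_BGR2HSV)
    m=((b[...,2]>215)&(b[...,1]<25)).astype(np.uint8); m=cv2.morphologyEx(m,cv2.MORPH_CLOSE,np.ones((25,25)))
    c=max(cv2.findContours(m,0,1)[0],key=cv2.contourArea)[:,0]
    q=plane('top',np.c_[x0+(c[:,0]+.5)/f-.5,y0+(c[:,1]+.5)/f-.5],.022)[:,:2]; print(cv2.minAreaRect((q*1000).astype(np.float32)))
print(r.sense()['tcp_pos'],r.sense()['joints'])
cv2.imwrite('pics/ins4.png',np.hstack([cv2.resize(i2[150:245,240:360],None,fx=4,fy=4,interpolation=cv2.INTER_CUBIC),cv2.resize(i2[165:235,190:247],(309,380),interpolation=cv2.INTER_CUBIC)]))
E
```

```text
[ 73. 126.] [0.501 0.437 0.06 ] [0.85  0.55  0.783]
[212. 121.] [0.776 0.284 0.06 ] [0.85  0.368 0.146]
[203. 150.] [0.679 0.319 0.06 ] [0.737 0.404 0.195]
[247. 161.] [0.66 0.18 0.07] [0.69  0.212 0.087]
((543.1156005859375, 351.2972717285156), (24.103761672973633, 25.7979793548584), 10.633818626403809)
((544.2526245117188, 351.6714172363281), (25.945907592773438, 26.00150489807129), 3.865276575088501)
[0.51527976 0.13490226 0.17170174] [ 3.21238202e+01  1.56017845e+01 -1.68763213e+01 -1.07487399e-02
 -5.74503760e+01  5.92725555e+01]
```

View pics/ins4.png

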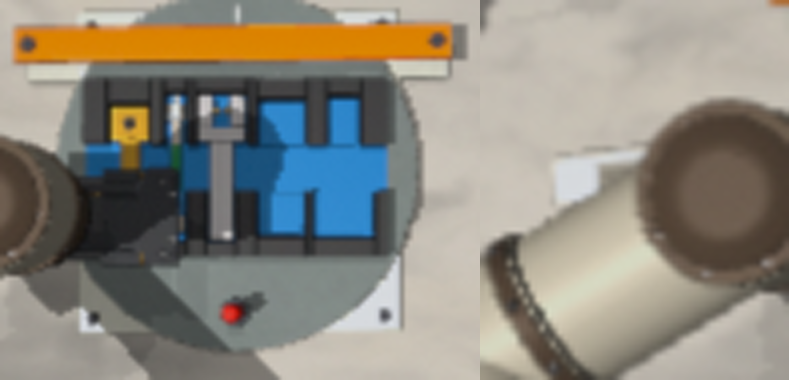

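Clamp, column and gauge are all seated, with the gauge head far from the post. The adapter is where it was, at about (0.548, 0.310) and 98°. Going for it.

Emit:
play_rows --commands "0.11 0.58 0 0 0 -0.97;0.11 0.58 0 0 0 -0.97;0.11 0.58 0 0 0 -0.97;0.11 0.58 0 0 0 -0.97;0.11 0.58 0 0 0 -0.97;0.11 0.58 0 0 0 -0.97;0.11 0.58 0 0 0 -0.97;0.11 0.58 0 0 0 -0.97;0.11 0.58 0 0 0 -0.97;0.11 0.61 0 0 0 -0.97;0 0 0 0 0 0;0 0 -1 0 0 0;0 0 -1 0 0 0;0 0 -1 0 0 0;0 0 -0.9 0 0 0;0 0 0 0 0 0" --grip 70

```text
time_s: 34.8
tcp_pos: [0.5463, 0.3058, 0.05]
ee_rot: [[0.137, -0.991, -0.007], [-0.991, -0.137, -0.006], [0.005, 0.008, -1.0]]
wrist_force: [-0.4, -0.0, -0.3]
gripper_width: 0.81
gripper_force: 0.0
```

```bash
python3 - <<'E'
from h import *
s=r.sense(); print(s['tcp_pos'],s['ee_rot'][:,1],s['wrist_force'])
j,_=cap('scene'); i,_=cap('top'); cv2.imwrite('pics/c5.png',np.hstack([cv2.resize(j[140:215,185:265],(400,375),interpolation=cv2.INTER_CUBIC),cv2.resize(i[165:235,185:260],(400,375),interpolation=cv2.INTER_CUBIC)]))
E
```

```text
[0.54625784 0.30577008 0.04997721] [-0.99050296 -0.13725958  0.00798079] [-0.38738762 -0.03507106 -0.31420023]
```

View pics/c5.png

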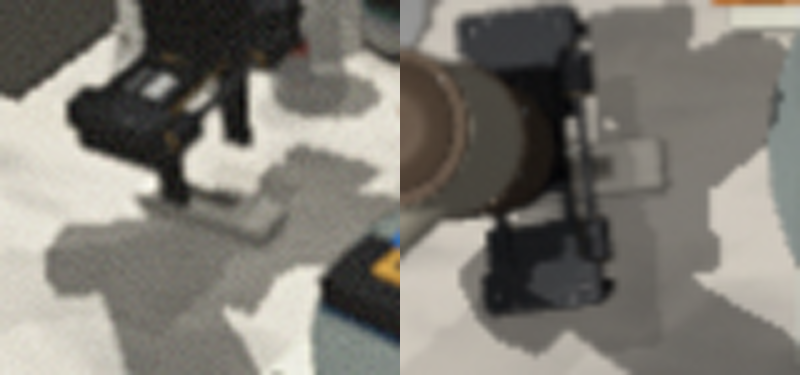

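Emit:
play_rows --commands "0 0 -0.9 0 0 0;0 0 -0.4 0 0 0;0 0 -0.25 0 0 0;0 0 0 0 0 0;0 0 0 0 0 0"

```text
time_s: 35.4
tcp_pos: [0.5491, 0.3092, 0.0084]
ee_rot: [[0.138, -0.99, 0.001], [-0.99, -0.138, 0.001], [-0.001, -0.001, -1.0]]
wrist_force: [-0.1, 0.8, 0.5]
gripper_width: 0.807
gripper_force: 0.0
```

Emit:
play_rows --commands "0 0 0 0 0 0;0 0 0 0 0 0;0 0 0 0 0 0;0 0 0 0 0 0;0 0 0 0 0 0;0 0 0 0 0 0;0 0 0 0 0 0" --grip 0

```text
time_s: 36.1
tcp_pos: [0.5486, 0.3089, 0.0076]
ee_rot: [[0.138, -0.99, 0.0], [-0.99, -0.138, 0.0], [-0.0, -0.0, -1.0]]
wrist_force: [0.0, 1.2, 0.1]
gripper_width: 0.433
gripper_force: 30.0
```

Emit:
play_rows --commands "0 0 0.5 0 0 0;0 0 1 0 0 0;0 0 1 0 0 0;0 0 1 0 0 0;0 0 1 0 0 0;0.05 -0.85 0.5 0 0 -0.8;0.06 -0.85 0 0 0 -0.9;0.06 -0.85 0 0 0 -0.9;0.06 -0.85 0 0 0 -0.9;0.06 -0.85 0 0 0 -0.9;0.06 -0.85 0 0 0 -0.9;0.06 -0.85 0 0 0 -0.9;0.06 -0.85 0 0 0 -0.9;0.06 -0.85 0 0 0 -0.9;0.06 -0.85 0 0 0 -0.9;0.06 -0.85 0 0 0 -0.9;0.06 -0.85 0 0 0 -0.9;0.06 -0.85 0 0 0 -0.54;0 -0.24 0 0 0 0;0 0 0 0 0 0"

```text
time_s: 38.1
tcp_pos: [0.571, -0.0307, 0.1569]
ee_rot: [[-1.0, -0.022, -0.001], [-0.022, 1.0, 0.0], [0.001, 0.0, -1.0]]
wrist_force: [-1.1, -0.0, -1.1]
gripper_width: 0.433
gripper_force: 30.0
```

Emit:
play_rows --commands "0 0 0 0 0 0;0 0 -1 0 0 0;0 0 -1 0 0 0;0 0 -0.6 0 0 0;0 0 0 0 0 0;0 0 0 0 0 0"

```text
time_s: 38.7
tcp_pos: [0.5721, -0.029, 0.0799]
ee_rot: [[-1.0, -0.025, 0.0], [-0.025, 1.0, -0.0], [-0.0, -0.0, -1.0]]
wrist_force: [0.0, -0.4, -0.9]
gripper_width: 0.43
gripper_force: 30.0
```

```bash
python3 - <<'E'
from h import *
s=r.sense(); z=s['tcp_pos'][2]; print(s['tcp_pos'],s['wrist_force'],s['ee_rot'][:,1],s['gripper_width'])
i,_=cap('top'); cv2.imwrite('pics/top6.png',i); x0,y0=275,160; b=cv2.resize(i[y0:230,x0:350],None,fx=5,fy=5,interpolation=cv2.INTER_CUBIC)
j,_=cap('scene'); a=cv2.resize(j[150:245,250:350],(368,350),interpolation=cv2.INTER_CUBIC)
e=np.array([np.cos(np.radians(1.3)),np.sin(np.radians(1.3))])*.059; c=s['tcp_pos'][:2]
for k in(-1,1):
    p=proj('top',np.r_[c+k*e,z+.0144])[0]; print(((p-[x0,y0])*5).astype(int))
for v in (200,203,206): print(v,[int(i[v,u].mean()) for u in range(298,322)])
for u in (305,308,311): print(u,[int(i[v,u].mean()) for v in range(196,216)])
cv2.imwrite('pics/c6.png',np.hstack([b,a]))
E
```

```text
[ 0.57210624 -0.02904805  0.07985085] [ 0.03073041 -0.4185795  -0.85159102] [-2.47863556e-02  9.99692715e-01 -3.34970495e-04] 0.43036149948341684
[173 237]
[172  68]
200 [45, 41, 40, 35, 30, 35, 52, 75, 114, 159, 171, 196, 200, 202, 200, 197, 182, 130, 50, 33, 42, 60, 64, 65]
203 [45, 27, 32, 31, 30, 27, 44, 90, 115, 144, 197, 208, 210, 211, 211, 208, 192, 138, 51, 29, 61, 105, 117, 118]
206 [48, 27, 31, 33, 32, 27, 36, 69, 79, 84, 86, 98, 121, 124, 123, 120, 107, 81, 45, 43, 62, 106, 117, 119]
305 [93, 84, 77, 77, 75, 91, 91, 90, 90, 80, 69, 62, 49, 27, 30, 32, 32, 35, 56, 66]
308 [86, 88, 76, 97, 171, 205, 203, 197, 153, 117, 86, 67, 52, 29, 31, 32, 32, 36, 56, 66]
311 [60, 67, 82, 135, 202, 210, 211, 211, 208, 189, 124, 74, 52, 28, 32, 33, 32, 36, 56, 66]
```

View pics/c6.png

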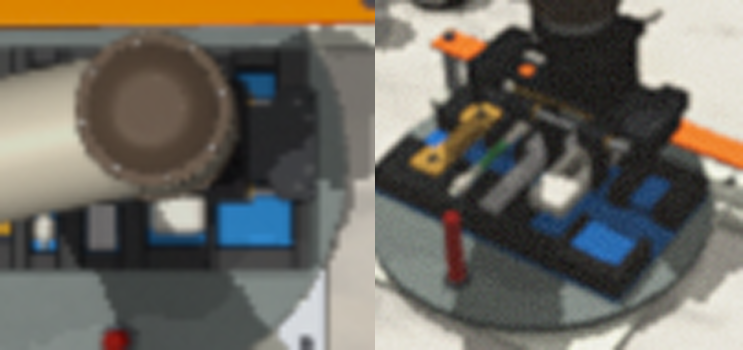

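```bash
python3 - <<'E'
import cv2; from h import *
i=cv2.imread('pics/top6.png')
for u in(308,311,313): print(u,[tuple(i[v,u].tolist()) for v in range(203,211)])
print(plane('top',[[311,206.5],[311,207.5],[311,208.5]],.094),plane('top',[[311,206.5],[311,207.5],[311,208.5]],.072))
E
```

```text
308 [(189, 201, 203), (147, 156, 158), (112, 119, 121), (93, 87, 79), (101, 69, 32), (82, 54, 20), (37, 29, 22), (31, 32, 30)]
311 [(204, 215, 214), (201, 213, 212), (181, 192, 196), (128, 125, 119), (104, 75, 43), (82, 54, 20), (36, 27, 22), (33, 31, 32)]
313 [(200, 212, 212), (199, 211, 212), (178, 189, 193), (126, 121, 114), (106, 75, 41), (83, 55, 20), (37, 28, 22), (32, 31, 31)]
[[ 0.51638909 -0.03502793  0.094     ]
 [ 0.51289052 -0.03509672  0.094     ]
 [ 0.50939253 -0.03516543  0.094     ]] [[ 0.51708641 -0.03426011  0.072     ]
 [ 0.51353341 -0.03432998  0.072     ]
 [ 0.509981   -0.03439976  0.072     ]]
```

The adapter sits about 3.5 mm too far along +x. I'll correct that and press.

Emit:
play_rows --commands "-0.12 -0.02 -0.2 0 0 0;0 0 -0.2 0 0 0;0 0 -0.15 0 0 0;0 0 -0.1 0 0 0;0 0 -0.1 0 0 0;0 0 0 0 0 0"

```text
time_s: 39.4
tcp_pos: [0.5687, -0.0296, 0.0568]
ee_rot: [[-1.0, -0.023, 0.002], [-0.023, 1.0, 0.001], [-0.002, 0.001, -1.0]]
wrist_force: [0.8, 6.2, -0.4]
gripper_width: 0.434
gripper_force: 29.9
```

Emit:
play_rows --commands "0 0 -0.1 0 0 0;0 0 -0.1 0 0 0;0 0 -0.08 0 0 0;0 0 0 0 0 0"

```text
time_s: 39.8
tcp_pos: [0.5694, -0.0297, 0.0513]
ee_rot: [[-1.0, -0.025, 0.004], [-0.025, 1.0, 0.0], [-0.004, 0.0, -1.0]]
wrist_force: [-4.3, 6.2, 14.5]
gripper_width: 0.431
gripper_force: 30.0
```

Emit:
play_rows --commands "0 0 0.12 0 0 0;0 0 0 0 0 0;0 0 0 0 0 0;0 0 0 0 0 0;0 0 0.3 0 0 0;0 0 1 0 0 0;0 0 1 0 0 0;0 0 1 0 0 0;-0.35 0.9 0.3 0 0 0;-0.35 0.9 0 0 0 0;-0.35 0.9 0 0 0 0;-0.35 0.9 0 0 0 0;-0.35 0.9 0 0 0 0;-0.35 0.9 0 0 0 0;-0.35 0.9 0 0 0 0;-0.35 0.9 0 0 0 0;-0.35 0.9 0 0 0 0;-0.35 0.9 0 0 0 0;-0.35 0.9 0 0 0 0;0 0 0 0 0 0" --grip 47

```text
time_s: 41.8
tcp_pos: [0.4519, 0.269, 0.1607]
ee_rot: [[-1.0, -0.026, 0.001], [-0.026, 1.0, 0.001], [-0.001, 0.001, -1.0]]
wrist_force: [0.2, -0.7, 0.2]
gripper_width: 0.538
gripper_force: 0.0
```

```bash
python3 - <<'E'
from h import *
s=r.sense(); print(s['tcp_pos'],s['time_s'])
D=[]
for k in range(4):
    i,d=cap('top'); D.append(pts('top',d))
P=np.nanmedian(D,0)
ex=np.array([np.cos(np.radians(1.3)),np.sin(np.radians(1.3))])
for n,c in dict(clamp=(.569,.1076),column=(.57,.0664),gauge=(.5707,.0253),adapter=(.5717,-.0298)).items():
    for t in (-.045,-.03,0,.03,.045):
        u,v=np.round(proj('top',np.r_[np.array(c)+t*ex,.0665])[0]).astype(int); print(n,t,(P[v-1:v+2,u-1:u+2,2]*1000).round(0).ravel().tolist())
print('foam',[(P[tuple(np.round(proj('top',[.5702+x,y,.065])[0]).astype(int)[::-1])][2]*1000).round(1) for x in(-.074,.074) for y in(.1,.0,-.1)])
j,_=cap('scene'); cv2.imwrite('pics/c7.png',np.hstack([cv2.resize(i[150:245,245:355],(440,380),interpolation=cv2.INTER_CUBIC),cv2.resize(j[150:255,240:340],(360,380),interpolation=cv2.INTER_CUBIC)]))
m=red_post('top',i); t=(m>0)&(D[-1][...,2]>.105); v,u=np.nonzero(t); print('post',plane('top',[[u.mean(),v.mean()]],.112).round(4))
E
```

```text
[0.45193455 0.26898423 0.16068045] 41.8
clamp -0.045 [66.0, 66.0, 66.0, 68.0, 69.0, 65.0, 71.0, 69.0, 65.0]
clamp -0.03 [65.0, 66.0, 64.0, 64.0, 66.0, 68.0, 68.0, 69.0, 66.0]
clamp 0 [67.0, 66.0, 67.0, 68.0, 66.0, 70.0, 68.0, 68.0, 67.0]
clamp 0.03 [70.0, 69.0, 70.0, 65.0, 68.0, 66.0, 66.0, 63.0, 69.0]
clamp 0.045 [69.0, 69.0, 66.0, 67.0, 67.0, 66.0, 67.0, 66.0, 68.0]
column -0.045 [54.0, 64.0, 65.0, 62.0, 68.0, 67.0, 63.0, 68.0, 69.0]
column -0.03 [53.0, 61.0, 64.0, 54.0, 67.0, 66.0, 57.0, 64.0, 63.0]
column 0 [38.0, 67.0, 62.0, 37.0, 65.0, 63.0, 42.0, 65.0, 65.0]
column 0.03 [56.0, 63.0, 67.0, 54.0, 65.0, 63.0, 55.0, 65.0, 65.0]
column 0.045 [65.0, 68.0, 66.0, 63.0, 66.0, 71.0, 56.0, 65.0, 65.0]
gauge -0.045 [64.0, 67.0, 66.0, 68.0, 67.0, 69.0, 67.0, 66.0, 66.0]
gauge -0.03 [67.0, 64.0, 67.0, 68.0, 70.0, 67.0, 64.0, 66.0, 68.0]
gauge 0 [66.0, 66.0, 66.0, 66.0, 69.0, 68.0, 66.0, 68.0, 66.0]
gauge 0.03 [68.0, 71.0, 67.0, 69.0, 68.0, 69.0, 69.0, 69.0, 69.0]
gauge 0.045 [53.0, 52.0, 55.0, 48.0, 54.0, 52.0, 53.0, 53.0, 51.0]
adapter -0.045 [69.0, 70.0, 66.0, 71.0, 67.0, 67.0, 66.0, 66.0, 67.0]
adapter -0.03 [67.0, 66.0, 66.0, 67.0, 66.0, 65.0, 69.0, 66.0, 64.0]
adapter 0 [68.0, 67.0, 68.0, 69.0, 68.0, 68.0, 68.0, 67.0, 69.0]
adapter 0.03 [68.0, 65.0, 67.0, 66.0, 64.0, 71.0, 68.0, 66.0, 65.0]
adapter 0.045 [66.0, 68.0, 67.0, 67.0, 69.0, 68.0, 67.0, 66.0, 67.0]
foam [np.float64(63.7), np.float64(67.2), np.float64(64.7), np.float64(64.0), np.float64(64.7), np.float64(65.0)]
post [[0.4412 0.0087 0.112 ]]
```

View pics/c7.png

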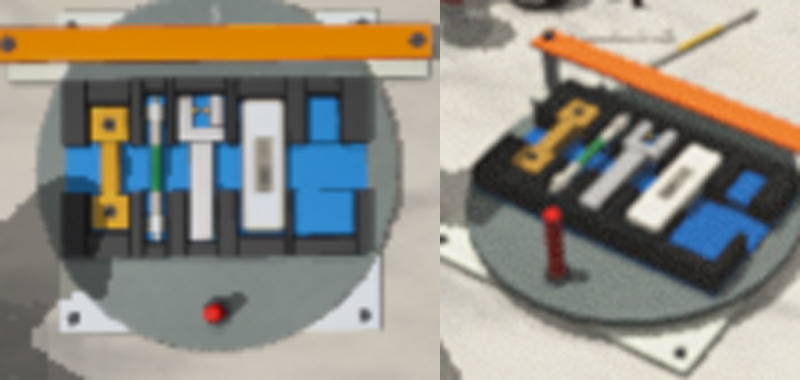

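All four parts sit at about 67 mm, 1.5 mm above the foam, and level end to end. The bracket's cutout is empty because the bracket is absent. Now turning back.

Emit:
play_rows --commands "-0.04 -0.87 0 0 0 0;-0.04 -0.87 0 0 0 0;-0.04 -0.87 0 0 0 0;-0.04 -0.87 0 0 0 0;-0.04 -0.87 0 0 0 0;-0.04 -0.87 0 0 0 0;-0.04 -0.87 0 0 0 0;-0.03 -0.87 0 0 0 0;-0.03 -0.87 0 0 0 0;-0.03 -0.84 0 0 0 0;0 0 0 0 0 0;0 0 -1 0 0 0;0 0 -1 0 0 0;0 0 -0.63 0 0 0;0 0 0 0 0 0"

```text
time_s: 43.55
tcp_pos: [0.4395, 0.0055, 0.0792]
ee_rot: [[-1.0, -0.022, -0.006], [-0.022, 1.0, -0.002], [0.006, -0.002, -1.0]]
wrist_force: [0.1, -0.4, 0.1]
gripper_width: 0.535
gripper_force: 0.0
```

Emit:
play_rows --commands "0 0 0 0 0 0;0 0 0 0 0 0;0 0 0 0 0 0;0 0 0 0 0 0;0 0 0 0 0 0;0 0 0 0 0 0" --grip 20

```text
time_s: 44.15
tcp_pos: [0.4418, 0.0067, 0.0817]
ee_rot: [[-1.0, -0.023, 0.001], [-0.023, 1.0, 0.001], [-0.001, 0.001, -1.0]]
wrist_force: [0.3, 1.0, 0.2]
gripper_width: 0.236
gripper_force: 0.5
```

Emit:
play_rows --commands "0.02 -0.34 0 0 0 0.52;0.05 -0.34 0 0 0 0.52;0.08 -0.33 0 0 0 0.52;0.10 -0.32 0 0 0 0.52;0.13 -0.32 0 0 0 0.52;0.15 -0.31 0 0 0 0.52;0.17 -0.29 0 0 0 0.52;0.20 -0.28 0 0 0 0.52;0.22 -0.26 0 0 0 0.52;0.24 -0.24 0 0 0 0.52;0.26 -0.22 0 0 0 0.52;0.27 -0.20 0 0 0 0.52;0.29 -0.18 0 0 0 0.52;0.30 -0.16 0 0 0 0.52;0.31 -0.13 0 0 0 0.52;0.32 -0.11 0 0 0 0.52;0.33 -0.08 0 0 0 0.52;0.34 -0.06 0 0 0 0.52;0.34 -0.03 0 0 0 0.52;0.34 0 0 0 0 0.3"

```text
time_s: 46.15
tcp_pos: [0.5751, -0.1197, 0.081]
ee_rot: [[-0.019, -1.0, -0.001], [-1.0, 0.019, -0.0], [0.0, 0.001, -1.0]]
wrist_force: [-7.7, 1.7, 3.5]
gripper_width: 0.23
gripper_force: 4.2
```

Emit:
play_rows --commands "0.05 0 0 0 0 0;0 0 0 0 0 0;0 0 0 0 0 0;0 0 0 0 0 0"

```text
time_s: 46.55
tcp_pos: [0.5762, -0.1196, 0.0813]
ee_rot: [[-0.022, -1.0, -0.0], [-1.0, 0.022, 0.0], [-0.0, 0.0, -1.0]]
wrist_force: [0.9, 0.6, 0.7]
gripper_width: 0.231
gripper_force: 0.0
```

Emit:
play_rows --commands "0 0 0 0 0 0;0 0 0 0 0 0;0 0 0 0 0 0;0 0 0 0 0 0;0 0 0 0 0 0;0 0 1 0 0 0;0 0 1 0 0 0;0 0 1 0 0 0;-0.3 -0.9 1 0 0 0;-0.3 -0.9 0 0 0 0;-0.3 -0.9 0 0 0 0;-0.3 -0.9 0 0 0 0;-0.3 -0.9 0 0 0 0;-0.3 -0.9 0 0 0 0;0 0 0 0 0 0;0 0 0 0 0 0" --grip 60

```text
time_s: 48.15
tcp_pos: [0.5224, -0.2819, 0.2011]
ee_rot: [[-0.022, -1.0, -0.0], [-1.0, 0.022, 0.0], [-0.0, 0.0, -1.0]]
wrist_force: [0.3, -0.1, 0.3]
gripper_width: 0.691
gripper_force: 0.0
```

```bash
python3 - <<'E'
from h import *
s=r.sense(); print(s['tcp_pos'],s['time_s'])
i,d=cap('top'); P=pts('top',d); j,_=cap('scene'); cv2.imwrite('pics/c8.png',np.hstack([cv2.resize(i[145:250,240:360],(434,380),interpolation=cv2.INTER_CUBIC),cv2.resize(j[150:255,240:340],(360,380),interpolation=cv2.INTER_CUBIC)]))
m=red_post('top',i); t=(m>0)&(P[...,2]>.105); v,u=np.nonzero(t); print(len(v)); print('post',plane('top',[[u.mean(),v.mean()]],.112).round(4) if len(v) else m.sum()/255)
E
```

```text
[ 0.52235849 -0.28190534  0.20109521] 48.15
0
post 0.0
```

View pics/c8.png

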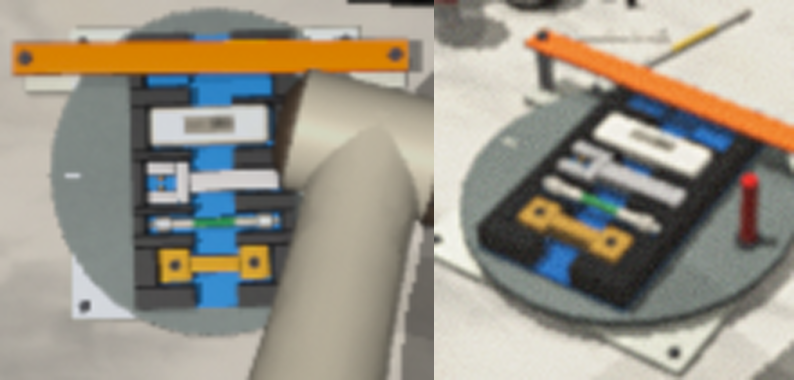

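The table is back under the gate with all four parts flush. The arm hides the post from above, so I'll compare its scene pixels with the start and hand in if they match.

```bash
python3 - <<'E'
from h import *
def c(i):
    v,u=np.nonzero(red_post('scene',i)); return np.array([u.mean(),v.min(),v.mean()]),len(v)
a=c(cv2.imread('pics/scene0.png')); b=c(cap('scene')[0]); print(a,b)
if np.abs(a[0]-b[0]).max()<1.2: print(r.finish_job())
E
```

```text
(array([324.6091954 , 173.        , 199.70114943]), 87) (array([323.        , 165.        , 199.88235294]), 85)
```

```bash
python3 - <<'E'
from h import *
def c(i):
    n,l,st,ce=cv2.connectedComponentsWithStats(red_post('scene',i)); k=1+np.argmax(st[1:,4]); return ce[k],st[k]
a=c(cv2.imread('pics/scene0.png')); b=c(cap('scene')[0]); print(a,b)
print([proj('scene',[.5718+.13*np.sin(t+.035),.0135-.13*np.cos(t+.035),.08]) .round(1).tolist() for t in(0,-.05,-.12,.05)])
if np.abs(a[0]-b[0]).max()<1.0: print(r.finish_job())
E
```

```text
(array([326.98387097, 206.37096774]), array([325, 198,   5,  19,  62], dtype=int32)) (array([326.98412698, 206.52380952]), array([325, 198,   5,  19,  63], dtype=int32))
[[[326.8, 206.5]], [[325.8, 207.6]], [[324.2, 209.1]], [[327.7, 205.3]]]
the job is handed in; nothing more can be done
None
```

The job is handed in: the clamp, column, gauge and adapter are pressed fully home (no bracket was on the bench), and the turntable is back in the checking detent under the gate with the post released.

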